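Press a freshly faced sanding stick in the folding-crank bench press

TASK

Press the freshly glued grit paper on the sanding stick: lay the stick flat in the middle of the bench press's bed, grit up and straight in from the front, with all of the grit under the platen and only the bare wooden handle end sticking out. The press's crank is folded into its parking slot, which locks the wheel, so before turning the wheel swing the crank up until it latches upright. Then wind the wheel clockwise until the platen clamps the stick firmly, let go, and leave the crank latched up and the bottle, bar and spool undisturbed.

Things in the scene. Friction and masses are not known exactly. Their poses are not given: they have to be found in the camera images.
- stick: Wooden sanding stick, box 20 x 160 x 6 mm (x, y, z), about 30 g. Origin: centre of its underside; z up. Reddish-brown grit paper covers the top from y = -75 to y = +50 mm; the last 30 mm at the +y end is bare wood, the handle. It starts lying on a wooden block (110 x 127 x 21 mm) with about 40 mm of the handle end overhanging on the robot's side: pinch it there across its 20 mm width.
- stick_handle (a point): Centre of the stick's bare handle end face (y = +80 mm, z = 3 mm of the stick). Stands about 92 mm in front of bed_centre (from 84 to 101 mm) when all the grit is under the platen.
- bed_centre (a point): Centre of the press's flat steel bed, 26 mm above the table; frame of the fixed press: x to its back, y to its left, z up; its front (-x) faces the robot's right front. Bed 140 (x) x 84 (y) mm, base 146 x 224 mm, columns at y = +-90. Load it from the front: the wheel overhangs to x = -74 at 147 mm up, so a hand at the stick's handle must lean back 20 to 30 deg, wrist away from the press.
- platen_face (a point): Centre of the underside of the moving platen (140 x 84 x 12 mm, straight over the bed). It starts 32 mm above the bed and goes down 20 mm per clockwise turn of the wheel, guided on the columns.
- wheel_axis (a point): Point on the vertical axis of the handwheel at the height of the crank's hinge, 177 mm above the table. Rim: outer radius 74 mm, top 157 mm above the table; hub and spokes are no higher. The wheel keeps its height.
- crank_hinge (a point): Hinge of the folding crank, on the rim 66 mm from the axis; turns with the wheel. At the start it is on the press's right (-y) side and the folded crank lies level across the wheel from here towards +y of the press, over the hub.
- knob_centre (a point): Centre of the crank's wooden ball knob: 28 mm diameter, 48 mm from the hinge, on a 16 mm thick neck. It spins freely on its stem and pivots between lightly closed fingers (about 20 N), so it can be pinched from above across the press's x with the hand kept at one angle while the crank swings up and while the wheel goes round (45 to 60 N).
- crank (a joint): Fold angle of the crank, rad: 0 folded level (starts 0 to 0.12), grows as it swings up about the press's +x axis; 1.57 upright, stop at 1.60. Below about 0.8 its steel tail lies in a slotted post and locks the wheel. From about 0.85 on the tail presses down a spring catch (2 to 3 N at the knob); past 1.53 the catch snaps up behind it and holds it at about 1.52. Let go earlier, it is not latched.
- catch (a joint): Spring catch of the crank, m: 0 popped up, about 0.004 while the crank's tail holds it down.
- handwheel (a joint): Handwheel angle, rad: 0 parked, grows clockwise seen from above (lowers the platen), stays where it is left. Turning takes 5 to 10 N at the knob; with the stick on the bed it comes up hard at about 8.2 (1.3 turns). Push on to 15 to 20 N at the knob (about 8.35) to clamp; it springs back a little when let go.
- glue_bottle: White glue bottle, 38 mm diameter, 114 mm tall, loose bystander at the left; origin at the centre of its foot. Beyond it stands the fixed desk lamp: pole at the table's left edge (x 0.47, y 0.48), head 0.55 m up over y 0.21 to 0.27. It is between the robot's start pose and the work: draw the hand back towards the base before swinging round past it.
- polish_bar: Green bar of polishing compound, 28 x 78 x 24 mm, loose bystander behind the press; origin at the centre of its underside.
- thread_spool: Wooden thread spool, 31 mm diameter, 40 mm tall, loose bystander at the left; origin at the centre of its foot.

How it is judged:
By the outcome, as a careful person would: the job done as asked, in the order asked, and still so for the second after the job is handed in, with the robot touching nothing.
It also fails if it takes over 72 s, if anything falls off the work surface, if the arm or the gripper's body presses on something with over 40 N, if the wrist force passes 120 N, or if a joint passes its speed limit or range.

ROBOT

A 6-joint arm with a two-finger parallel gripper is mounted at the origin on a cart in front of the work surface, level with it; the furniture and walls round the work are solid. World frame = base frame: x ahead of the robot, y to its left, z up, the work surface at z = 0. Lengths are in m, angles in rad, forces in N, time in s.
With the tool pointing down it reaches from about 0.325 to 0.775 m from the base axis. Payload 5.5 kg.
Tool frame: the origin (TCP) lies at the very end of the fingers, on their centre line; the grasp point (between the pads) lies 19 mm behind it (arm.grip_depth is the distance from the TCP to the grasp point, in m); z points along the fingers, y is the line along which they close (so a half turn about z gives the same grasp; the last joint's range is limited). The gripper opens to 88 mm and grips with 3 to 60 N. Pads are 20 mm wide; open, the fingers measure 115 mm over their backs; the gripper's body (75 mm by 178 mm) begins 61 mm behind the grasp point.
Start: joints at [-1.318, 0.091, 1.231, -0, 1.82, -0.057], TCP at [0.183, -0.571, 0.223] pointing down, gripper open.
Joint ranges: [-2.87, 2.87], [-0.86, 2.18], [0.17, 2.46], [-1.51, 4.65], [0.06, 2.69], [-2.65, 2.65]. Speed limits (rad/s): [2.57, 2.57, 3.01, 3.14, 3.14, 3.14].

INTERFACE

Orientations are given as a rotation vector (axis times angle).
In Python, from workcell import arm, camera, boxes_of gives the robot as it stands.
- The arm moves only by the tool step_arm, never from a script. Its argument "series" is a list of rows, each a list of 7 numbers: the shift along the tool's x, y, z in units of 0.05 m (1.0 is 0.05 m), then the turn, a rotation vector about the tool's x, y, z in units of pi rad (1.0 is pi rad), then the opening, from 0 (shut) to 1 (fully open). A call has 1 to 10 rows; each row shifts and turns the commanded pose from where the row before left it, along the tool's axes as they then stand; what a row does not reach is not made up. A row lasts 1/8 s, in which the tool goes at most 62.5 mm and 10.7 degrees, less where a joint would pass 70% of its speed; a pose out of reach is approached as far as the arm can. A call with a number of a shift or a turn outside -1 to 1 is refused whole. A call with a gripper value outside its range is refused whole. The fingers move at their own pace and stop on an object; "newtons" is the grip in N (left out, the last holds). Time passes only in rows, so rows that do not move let the fingers close. It gives the time, the measured TCP pose, the force, the opening and the grip force at its end, in the units of the state.
- arm.sense(): the state, without advancing time (a new reading comes with each control period).
- camera(name): name is "scene" or "top" or "wrist"; returns a dict with "color" (384x512x3 uint8, red, green, blue), "depth" (384x512 float32, m along the optical axis (not along the pixel's ray), 0 where there is no reading), "K" (3x3 intrinsics, pixels), "camera_from_world" (4x4, takes a point from world to camera coordinates); the wrist camera has in their place "T_tool_cam" (4x4, takes a point from camera to tool coordinates, whose origin is the TCP and whose axes are the flange's). Camera axes: x right, y up, looking along -z (the intrinsics and any distortion apply to the point x, -y, -z); pixel columns grow to the right and rows downward; lengths in m; the calibration is good to about 2 mm. A picture is of the moment at which its call begins: read the wrist's pose just before it.
- arm.hand_in(): hands the job in; it is judged then, once.
Trained networks look in the newest picture that a camera, given by its name, has taken for a name from the list of things; names that differ only in an ending like _2 or _b are one class to them, and where a whole thing is asked for, a point or a joint stands for the part that bears it (a point fixed in the world has none). Each returns a list of dicts, best first, with "score" (0 to 1); they miss things now and then, are a little off and sometimes report something else, mostly with a low value. They report only what shows in the picture. A call takes as long as a camera call.
- boxes_of(name, camera): "xyz" ([x, y, z] in m, in the coordinates of the camera as it stood for that picture, good to about 4 mm: the middle of the surface that is visible of it).
The state is a dict: "time": time; "qpos": joint angles; "qd": joint speeds; "effort": joint torques, N m; "ee_pos": TCP position; "tcp_rot": TCP orientation; "force": force on the tool from outside, world axes, zero at the start; "ft_torque": the same for the moment, N m; "grip_width": opening from 0.0 (shut) to 1.0 (fully open); "grip_force": force on a finger pad.
Only numpy, scipy, OpenCV 4.12 (cv2) and the standard library are available. Lean on these libraries where they do the work, as an engineer would, in place of code of your own. Each camera call takes 0.05 s, during which the arm holds its last target. There are 200 camera calls.

## Working session

There is one attempt and no reset: what is moved stays moved. The work goes in short steps, Python scripts to look and compute and a tool call to move; the robot and the scene stay as the last step left them, time stands still between calls to the robot, and variables do not carry over. Pictures are saved under pics/ and viewed, at most 10 in all, crops included, and the job is handed in when it is done.

Besides the shell and the picture viewer there is one more tool, called by a JSON object that holds its "name" and its "arguments", one argument or row to a line. step_arm: Moves the arm, as the interface text tells. Its arguments: {"type":"object","properties":{"series":{"type":"array","items":{"type":"array","items":{"type":"number"}}},"newtons":{"type":"number"}},"required":["series"]}

```bash
ls; mkdir -p pics; cat > h.py <<'E'
import numpy as np, cv2
from workcell import arm, camera, boxes_of
from scipy.spatial.transform import Rotation as R
def w_from(cam,p):
    return (np.linalg.inv(cam["camera_from_world"])@np.r_[p,1])[:3]
def cloud(c):
    d=c["depth"];K=c["K"];v,u=np.mgrid[:384,:512]
    P=np.stack([(u-K[0,2])/K[0,0]*d,-(v-K[1,2])/K[1,1]*d,-d,np.ones_like(d)],-1)
    return (P@np.linalg.inv(c["camera_from_world"]).T)[...,:3]
def save(c,n,s=1): cv2.imwrite("pics/"+n,cv2.resize(c["color"][...,::-1],None,fx=s,fy=s))
E
python3 - <<'E'
from h import *
s=arm.sense();print(s["ee_pos"],s["tcp_rot"],arm.grip_depth)
cs={}
for n in("scene","top"):
    c=camera(n);cs[n]=c;save(c,n+"0.png",1.5)
    print(n,np.linalg.inv(c["camera_from_world"])[:3,3].round(3), c["K"][0].round(1))
    for o in "stick stick_handle bed_centre platen_face wheel_axis crank_hinge knob_centre crank handwheel glue_bottle polish_bar thread_spool".split():
        try: print(o,[(w_from(c,b["xyz"]).round(3),round(b["score"],2)) for b in boxes_of(o,n)[:2]])
        except Exception as e: print(o,e)
E
```

```text
pics
[ 0.18284252 -0.57115051  0.22151907] [-3.10207696e+00 -4.84396948e-01  3.05491633e-04] 0.0187
scene [0.011 0.839 0.665] [461.5   0.  260. ]
stick [(array([ 0.534, -0.186,  0.028]), 0.83)]
stick_handle [(array([ 0.535, -0.189,  0.027]), 0.53), (array([0.625, 0.038, 0.152]), 0.18)]
bed_centre [(array([0.597, 0.072, 0.066]), 0.77)]
platen_face [(array([0.613, 0.059, 0.074]), 0.97), (array([ 0.76 , -0.037,  0.024]), 0.2)]
wheel_axis [(array([0.629, 0.042, 0.153]), 0.6)]
crank_hinge [(array([0.625, 0.036, 0.154]), 0.8)]
knob_centre [(array([0.611, 0.058, 0.073]), 0.66), (array([0.616, 0.281, 0.03 ]), 0.59)]
crank [(array([0.633, 0.029, 0.179]), 0.61)]
handwheel [(array([0.626, 0.039, 0.153]), 0.57)]
glue_bottle [(array([0.458, 0.23 , 0.05 ]), 0.93), (array([ 0.534, -0.186,  0.029]), 0.45)]
polish_bar [(array([ 0.759, -0.038,  0.026]), 0.55)]
thread_spool [(array([0.617, 0.279, 0.031]), 0.47), (array([0.598, 0.071, 0.069]), 0.3)]
top [0.349 0.032 1.404] [483.7   0.  254. ]
stick [(array([ 0.55 , -0.19 ,  0.033]), 0.79)]
stick_handle [(array([ 0.542, -0.195,  0.027]), 0.91)]
bed_centre [(array([0.618, 0.036, 0.07 ]), 0.69)]
platen_face [(array([0.631, 0.031, 0.068]), 0.79)]
wheel_axis [(array([0.629, 0.029, 0.157]), 0.63)]
crank_hinge [(array([0.632, 0.031, 0.163]), 0.78)]
knob_centre [(array([0.638, 0.021, 0.184]), 0.66)]
crank [(array([ 0.541, -0.195,  0.031]), 0.24)]
handwheel [(array([0.626, 0.032, 0.154]), 0.78)]
glue_bottle [(array([0.462, 0.212, 0.062]), 0.52)]
polish_bar [(array([ 0.764, -0.055,  0.028]), 0.79)]
thread_spool [(array([0.619, 0.265, 0.038]), 0.66), (array([ 0.768, -0.054,  0.026]), 0.22)]
```

View pics/scene0.png

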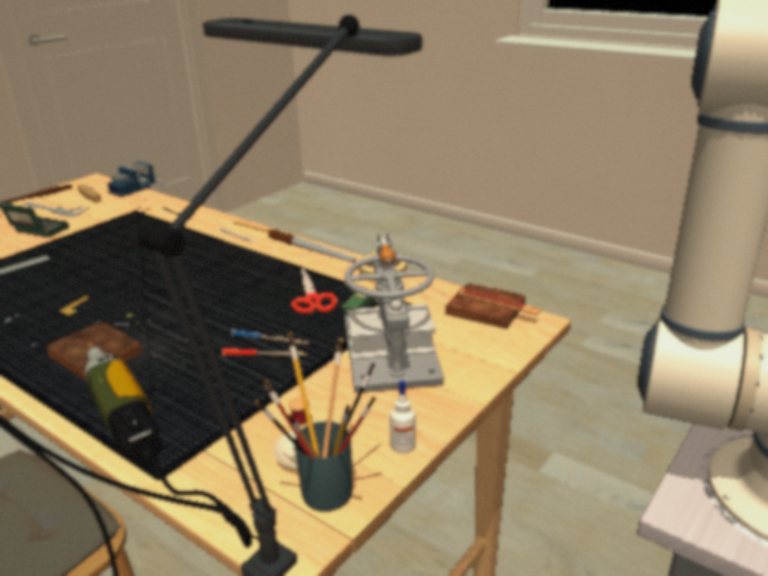

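View pics/top0.png

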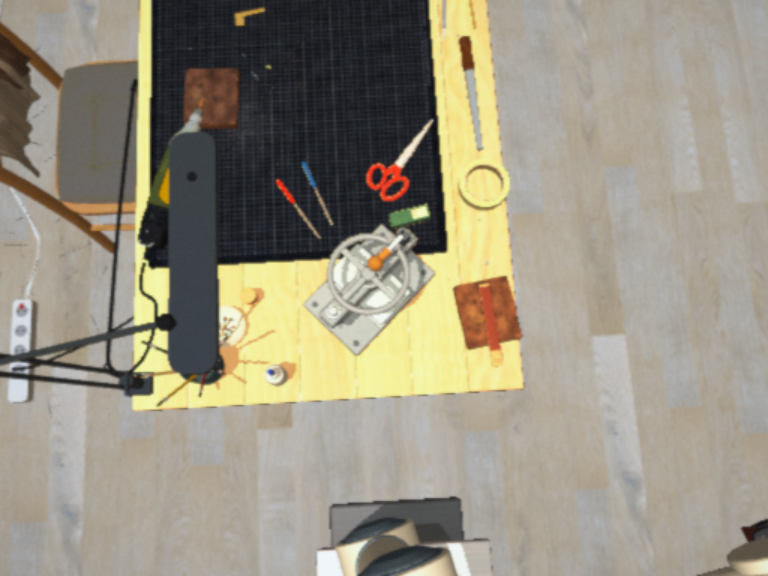

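The scene view shows the press at about (395,320), the block with the stick at (487,305), the bottle at (402,425) and the lamp head above left. In the top view, the wheel is at (375,275) with its knob at (377,264) and the hinge at (408,237). The stick runs from (487,285) to its handle at (496,360), overhanging towards the robot. The polish bar is at (409,215) and the bottle at (275,374).

```bash
cat > m.py <<'E'
from h import *
from scipy.optimize import least_squares
c=camera("top");P=cloud(c);C=c["color"].astype(int)
near=np.hypot(P[...,0]-.63,P[...,1]-.03)
m=(near<.13)&(P[...,2]>.142)&(P[...,2]<.166);r=P[m]
f=lambda p,r:np.hypot(r[:,0]-p[0],r[:,1]-p[1])-.066
s=least_squares(f,[.63,.03],args=(r,),loss="soft_l1",f_scale=.004).x
q=r[np.abs(f(s,r))<.012];s=least_squares(f,s,args=(q,),loss="soft_l1",f_scale=.004).x
print("axis",s.round(4),len(q),"rim z",np.percentile(q[:,2],[10,50,90]).round(4))
# base
for lo,hi in((.006,.05),(.004,.03)):
    m=(near<.17)&(P[...,2]>lo)&(P[...,2]<.09)&(P[...,0]<.745)
    print("base", cv2.minAreaRect(P[m][:,:2].astype(np.float32)), np.percentile(P[(near<.15)&(P[...,2]>lo)&(P[...,2]<hi)][:,2],[10,50,90]).round(3))
# knob/crank: z>.168
m=(near<.12)&(P[...,2]>.168);r=P[m];print("crank",len(r),r.mean(0).round(3));
o=m&(C[...,0]>C[...,2]+60);k=P[o];print("knob",len(k),k.mean(0).round(4),k[:,2].max().round(3))
g=m&~o;print("rest",P[g].mean(0).round(4),P[g][:,2].max())
ctr,vec=r[:,:2].mean(0),np.linalg.svd(r[:,:2]-r[:,:2].mean(0))[2][0];print("dir",vec,np.degrees(np.arctan2(vec[1],vec[0])))
# stick
b=(np.abs(P[...,0]-.53)<.14)&(np.abs(P[...,1]+.19)<.09)
for nm,lo,hi in(("block",.012,.0235),("stick",.0238,.05)):
    m=b&(P[...,2]>lo)&(P[...,2]<hi);r=P[m];print(nm,len(r),cv2.minAreaRect(r[:,:2].astype(np.float32)),np.median(r[:,2]).round(4))
m=b&(P[...,2]>.012)
np.save("top.npy",P)
x0,x1,y0,y1=270,370,150,300
cv2.imwrite("pics/crop1.png",cv2.resize(c["color"][130:270,190:370,::-1],None,fx=4.4,fy=4.2,interpolation=cv2.INTER_CUBIC))
print("table z",np.median(P[...,2][(near<.3)&(np.abs(P[...,2])<.01)]))
print("stick z map");print((P[180:250:3,318:340:2,2]*1000).round(0).astype(int))
E
python3 m.py
```

```text
axis [0.6263 0.0346] 706 rim z [0.1533 0.1568 0.1604]
base ((0.6065717339515686, 0.02724134922027588), (0.27672550082206726, 0.33361443877220154), 0.11681251972913742) [0.008 0.021 0.026]
base ((0.6038541793823242, 0.027900010347366333), (0.3348643183708191, 0.28222593665122986), 89.9998550415039) [0.005 0.019 0.025]
crank 261 [ 0.66  -0.001  0.183]
knob 123 [0.6441 0.0162 0.1859] 0.196
rest [ 0.6738 -0.0164  0.1812] 0.19008665801838776
dir [-0.70097604  0.71318483] 134.50536414925998
block 1042 ((0.5492287278175354, -0.1945316195487976), (0.16722266376018524, 0.10962642729282379), 9.078027725219727) 0.0204
stick 630 ((0.5475918650627136, -0.19406500458717346), (0.16817279160022736, 0.10730134695768356), 9.389824867248535) 0.0266
table z 0.001393120539192716
stick z map
[[   2    8    5    5    6   -1    1    3    2   -2    2]
 [   6   -6    0    0   -2   -1    1   -1   -3    2    1]
 [   0    2   -2   15   25   22   21   21   26   20   18]
 [  24   21   21   27   30   24   24   21   25   17   20]
 [  14   32   27 1404   29   23   24   19   21   23   22]
 [  27   21   25   23   27   
[... 373 characters left out ...]
24]
 [  22   16   21   26   26   27   24   26   26   18   20]
 [  24   28   21   17   29   30   29   17   26   16   20]
 [  19   22   21   22   27   28   28   23   22   21   24]
 [  25   17   28   21   25   30   30   34   21   24   17]
 [  24   25   14   16   26   28   34   26    7    1    2]
 [  20   10   -3   -5    7   25   32   30   -2    4    3]
 [   2   -1    4   -1    6   28   28   31    3    2    1]
 [   0   -2    3    0    1   24   27   32   27    4    3]
 [   1   -6   -2    0    0   28   32   27   35    4   -1]
 [  -2    2    4    5    6    5   30   23   25    0   -2]
 [   5   -1   -1    4    4   -2    3    4   -1    1    4]
 [  -1   -1    2    4    0    3    6    2   -3    2    0]]
```

View pics/crop1.png

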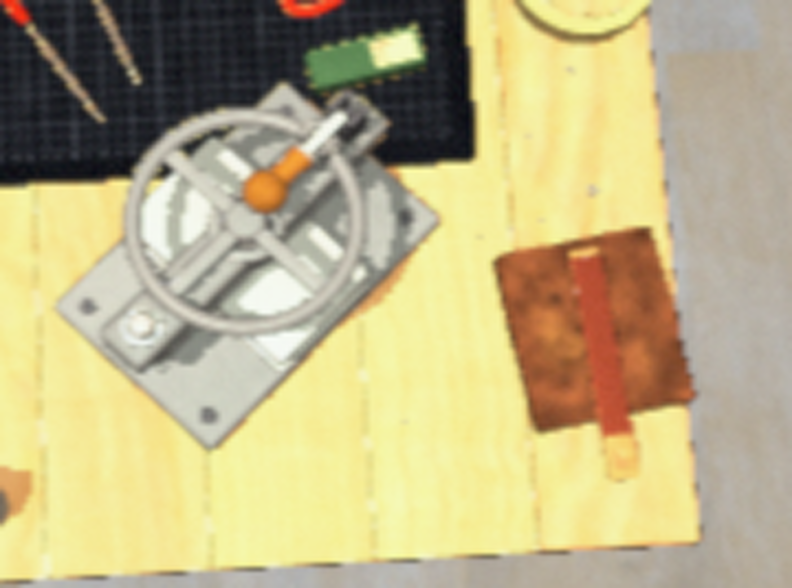

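The crop shows the base corners at about (440,222), (210,447), (58,305) and (285,85). The stick's grit runs from (585,255) to (617,435) and its handle ends at (622,478). Next I fit the press frame and the stick axis.

```bash
cat >> h.py <<'E'
def ray(c,u,v,z,T=None):
    K=c["K"];T=np.linalg.inv(c["camera_from_world"]) if T is None else T
    d=T[:3,:3]@np.stack([(np.asarray(u,float)-K[0,2])/K[0,0],-(np.asarray(v,float)-K[1,2])/K[1,1],-np.ones(np.shape(u))]);o=T[:3,3]
    return (o[:,None]+d*((z-o[2])/d[2])).T
E
python3 - <<'E'
from h import *
c=camera("top");P=np.load("top.npy")
xy=np.array([(440,222),(210,447),(58,305),(285,85)]);u=190+xy[:,0]/4.4-.5;v=130+xy[:,1]/4.2-.5
for z in(.012,.02):
    B=ray(c,u,v,z)[:,:2];d=[B[(i+1)%4]-B[i] for i in range(4)]
    print(z,B.mean(0).round(4),[(np.linalg.norm(x).round(4),np.degrees(np.arctan2(x[1],x[0])).round(1)) for x in d])
C=c["color"].astype(int);S=cv2.cvtColor(c["color"],cv2.COLOR_RGB2HSV)
# stick grit: redder than block
m=np.zeros((384,512),bool);m[185:250,315:345]=1
print(C[200:246:4,322:338].tolist()[2][:12]);print(C[214,318:340].tolist())
g=m&(C[...,0]>150)&(C[...,1]<90)
vv,uu=np.nonzero(g);print(len(vv),vv.min(),vv.max())
G=ray(c,uu,vv,.027)[:,:2];r=cv2.minAreaRect(G.astype(np.float32));print(r)
w=np.linalg.svd(G-G.mean(0))[2][0];print(G.mean(0),np.degrees(np.arctan2(w[1],w[0])))
hnd=P[225:246,318:345].reshape(-1,3);hnd=hnd[(hnd[:,2]>.018)&(hnd[:,2]<.05)&(hnd[:,0]<.492)];print(len(hnd),hnd.mean(0),hnd.min(0),np.median(hnd[:,2]))
E
```

```text
0.012 [0.6289 0.0351] [(np.float64(0.2198), np.float64(132.7)), (np.float64(0.1416), np.float64(42.6)), (np.float64(0.2191), np.float64(-46.6)), (np.float64(0.1441), np.float64(-137.1))]
0.02 [0.6273 0.0351] [(np.float64(0.2186), np.float64(132.7)), (np.float64(0.1408), np.float64(42.6)), (np.float64(0.2179), np.float64(-46.6)), (np.float64(0.1432), np.float64(-137.1))]
[[156, 74, 41], [189, 83, 53], [189, 81, 54], [186, 81, 50], [183, 79, 50], [184, 81, 50], [179, 78, 51], [158, 74, 46], [139, 78, 43], [149, 81, 48], [147, 82, 47], [143, 79, 47]]
[[177, 109, 57], [183, 114, 62], [187, 116, 62], [183, 113, 61], [163, 98, 56], [167, 85, 52], [190, 82, 52], [192, 84, 53], [187, 80, 52], [187, 79, 51], [184, 79, 48], [183, 78, 51], [179, 88, 54], [179, 98, 57], [194, 110, 63], [202, 115, 69], [200, 115, 66], [199, 117, 67], [186, 110, 60], [171, 102, 58], [158, 90, 52], [150, 85, 50]]
419 186 232
((0.5632581114768982, -0.19544629752635956), (0.13220228254795074, 0.08423153311014175), 3.9787373542785645)
[ 0.56366348 -0.19675347] 175.60975826680792
74 [ 0.47782953 -0.19874034  0.02742386] [ 0.46294754 -0.20924909  0.02178391] 0.027339309513076393
```

```bash
cat >> h.py <<'E'
def pose(fwd_deg,lean_deg):
    "tool x azimuth fwd, tool z leaned towards fwd"
    a,t=np.radians([fwd_deg,lean_deg]);f=np.array([np.cos(a),np.sin(a),0]);u=np.array([0,0,1.])
    z=-np.cos(t)*u+np.sin(t)*f;x=np.cos(t)*f+np.sin(t)*u
    return np.c_[x,np.cross(z,x),z]
def plan(p1,R1,n,p0=None,R0=None,g=1.0,show=True):
    s=arm.sense()
    p=np.array(s["ee_pos"]) if p0 is None else np.array(p0); A=R.from_rotvec(s["tcp_rot"]).as_matrix() if R0 is None else R0
    for i in range(n):
        k=n-i;rv=R.from_matrix(A.T@R1).as_rotvec()/k
        row=np.r_[(A.T@((np.array(p1)-p)/k))/.05,rv/np.pi].round(3)
        p=p+A@row[:3]*.05;A=A@R.from_rotvec(row[3:]*np.pi).as_matrix()
        if show: print("["+",".join("%g"%x for x in row)+",%g],"%g)
    if np.abs(row[:3]).max()>1 or np.linalg.norm(row[3:])>.059: print("TOO FAST",row)
    return p,A
E
python3 - <<'E'
from h import *
for n in("top","scene"):
    c=camera(n);C=c["color"].astype(float)
    # restrict to region near stick by depth cloud
    P=cloud(c);m=(np.abs(P[...,0]-.55)<.13)&(np.abs(P[...,1]+.195)<.05)&(P[...,2]>.015)&(P[...,2]<.045)
    g=m&(C[...,0]>160)&(C[...,0]>2.1*C[...,1]);vv,uu=np.nonzero(g)
    G=ray(c,uu,vv,.027)[:,:2];w=np.linalg.svd(G-G.mean(0))[2][0];w=w if w[0]<0 else -w;t=(G-G.mean(0))@w
    print(n,len(vv),G.mean(0).round(4),np.degrees(np.arctan2(w[1],w[0])).round(2),t.min().round(4),t.max().round(4))
for q in [(.38,-.2,.15)]:
    plan(q,pose(6,25),10)
E
```

```text
top 242 [ 0.5561 -0.1925] -175.69 -0.0602 0.0591<stdin>:7: RuntimeWarning: Mean of empty slice.
  ret = um.true_divide(
<stdin>:8: RuntimeWarning: Mean of empty slice.
Traceback (most recent call last):
ValueError: zero-size array to reduction operation minimum which has no identity
```

```bash
python3 - <<'E'
from h import *
plan((.42,-.203,.16),pose(5,25),10)
E
```

```text
[0.676,-0.557,0.125,-0.002,0.014,0.007,1],
[0.658,-0.573,0.151,-0.001,0.014,0.007,1],
[0.638,-0.588,0.178,-0.002,0.014,0.007,1],
[0.616,-0.602,0.202,-0.001,0.014,0.007,1],
[0.594,-0.617,0.226,-0.002,0.014,0.007,1],
[0.569,-0.631,0.248,-0.002,0.014,0.007,1],
[0.544,-0.645,0.268,-0.001,0.014,0.007,1],
[0.517,-0.657,0.29,-0.002,0.013,0.007,1],
[0.491,-0.67,0.306,-0.001,0.014,0.007,1],
[0.462,-0.681,0.325,-0.002,0.013,0.007,1],
```

{"name": "step_arm", "arguments": {
  "series": [
    [0.676, -0.557, 0.125, -0.002, 0.014, 0.007, 1],
    [0.658, -0.573, 0.151, -0.001, 0.014, 0.007, 1],
    [0.638, -0.588, 0.178, -0.002, 0.014, 0.007, 1],
    [0.616, -0.602, 0.202, -0.001, 0.014, 0.007, 1],
    [0.594, -0.617, 0.226, -0.002, 0.014, 0.007, 1],
    [0.569, -0.631, 0.248, -0.002, 0.014, 0.007, 1],
    [0.544, -0.645, 0.268, -0.001, 0.014, 0.007, 1],
    [0.517, -0.657, 0.29, -0.002, 0.013, 0.007, 1],
    [0.491, -0.67, 0.306, -0.001, 0.014, 0.007, 1],
    [0.462, -0.681, 0.325, -0.002, 0.013, 0.007, 1]
  ]
}}

```text
time: 2.75
ee_pos: [0.4205, -0.202, 0.16]
tcp_rot: [-3.047, -0.13, -0.677]
force: [0.6, -0.6, 0.6]
grip_width: 1.0
grip_force: 0.0
```

```bash
cat >> h.py <<'E'
def wrist():
    s=arm.sense();c=camera("wrist");T=np.eye(4);T[:3,:3]=R.from_rotvec(s["tcp_rot"]).as_matrix();T[:3,3]=s["ee_pos"]
    W=T@np.array(c["T_tool_cam"]);c["camera_from_world"]=np.linalg.inv(W);return c,s
E
python3 - <<'E'
from h import *
c,s=wrist();save(c,"w1.png",1.3);print(s["ee_pos"],s["qpos"],c["T_tool_cam"])
for o in("stick","stick_handle"): print(o,[(w_from(c,b["xyz"]).round(3),round(b["score"],2)) for b in boxes_of(o,"wrist")[:2]])
np.save("w1c.npy",c["color"]);np.save("w1p.npy",cloud(c))
E
```

```text
[ 0.42051266 -0.20195883  0.16003259] [-0.7631241  -0.63548573  2.00018337  0.32378516  1.48108217  0.7418861 ] [[-1.46251452e-03  9.54103209e-01  2.99474420e-01  8.32059532e-02]
 [ 9.99998922e-01  1.43339747e-03  3.16901257e-04 -2.66060143e-04]
 [-1.26909371e-04  2.99474561e-01 -9.54104277e-01 -1.61396358e-01]
 [ 0.00000000e+00  0.00000000e+00  0.00000000e+00  1.00000000e+00]]
stick [(array([ 0.542, -0.188,  0.031]), 0.96)]
stick_handle [(array([ 0.539, -0.191,  0.029]), 0.64)]
```

View pics/w1.png

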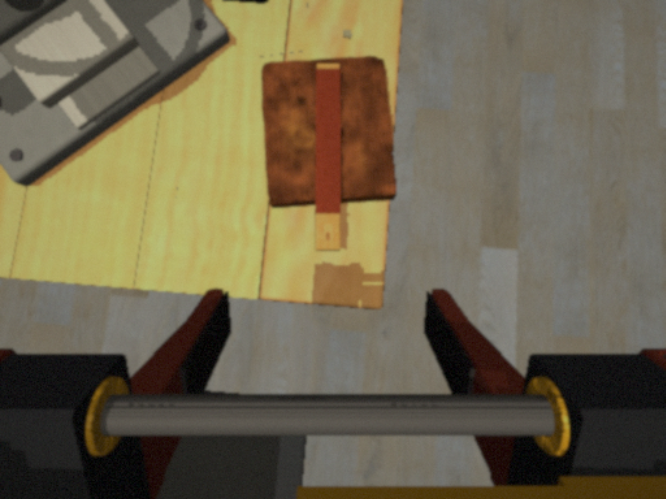

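The wrist view shows the stick running from its far end at (328,63) to the handle end at (328,249), with the grit boundary at y≈213. The front corner of the press base is at (25,185).

```bash
python3 - <<'E'
from h import *
c,s=wrist();P=cloud(c);C=c["color"].astype(float);H=cv2.cvtColor(c["color"],cv2.COLOR_RGB2HSV)
u=np.array([328,328,328])/1.3-.3;v=np.array([63,213,249])/1.3-.3
print(ray(c,u,v,.027).round(4))
# edges per row via gradient in rows of grit + handle
E=[]
for r in range(55,188,4):
    g=cv2.GaussianBlur(c["color"],(3,3),0).astype(float)[r,225:280]
    d=np.abs(np.diff(g,axis=0)).sum(1);l=d[8:24].argmax()+8;q=d[28:44].argmax()+28
    E.append((225+l+.5,225+q+.5,r))
E=np.array(E);L=ray(c,E[:,0],E[:,2],.027);Q=ray(c,E[:,1],E[:,2],.027)
print("width",np.median(np.linalg.norm(L-Q,axis=1)),np.median(np.abs(L-Q)[:,1]))
M=(L+Q)[:,:2]/2;
for it in range(3):
    k=np.polyfit(M[:,0],M[:,1],1);e=M[:,1]-np.polyval(k,M[:,0]);M=M[np.abs(e)<max(.002,2*np.std(e))]
print(k,np.degrees(np.arctan(k[0])),"y at .473",np.polyval(k,.473),len(M))
# heights
z=P[70:180,245:258,2];print("stick z",np.median(z[z<.1]));z=P[168:188,248:256,2];print("handle z",np.median(z))
E
```

```text
[[ 0.6232 -0.1839  0.027 ]
 [ 0.4941 -0.1953  0.027 ]
 [ 0.465  -0.1978  0.027 ]]
width 0.023011997700163933 0.022921981848206124
[ 0.10575247 -0.24998494] 6.036732999470878 y at .473 -0.19996401822006685 28
stick z 0.027580467853973556
handle z 0.027117032096494242
```

```bash
python3 - <<'E'
from h import *
A=pose(5.4,25);S=np.array([.4725,-.1987,.024]);t=S+.011*A[:,2];print(t)
p,r=plan(t-.06*A[:,2],A,4,g=.6)
plan(t,A,3,p,r,g=.6)
E
```

```text
[ 0.47712817 -0.19826251  0.01403061]
[-0.048,0.003,0.483,0,0,-0,0.6],
[-0.049,0.003,0.483,0,0,-0.001,0.6],
[-0.048,0.003,0.484,0.001,0,-0,0.6],
[-0.049,0.005,0.483,0,0,-0.001,0.6],
[0,-0,0.4,0,0,0,0.6],
[0.001,-0.001,0.4,0,0,0,0.6],
[0,-0,0.4,0,0,0,0.6],
```

{"name": "step_arm", "arguments": {
  "series": [
    [-0.048, 0.003, 0.483, 0, 0, 0, 0.6],
    [-0.049, 0.003, 0.483, 0, 0, -0.001, 0.6],
    [-0.048, 0.003, 0.484, 0.001, 0, 0, 0.6],
    [-0.049, 0.005, 0.483, 0, 0, -0.001, 0.6],
    [0, 0, 0.4, 0, 0, 0, 0.6],
    [0, 0, 0.4, 0, 0, 0, 0.6],
    [0, 0, 0.4, 0, 0, 0, 0.6],
    [0, 0, 0, 0, 0, 0, 0.6]
  ],
  "newtons": 30
}}

```text
time: 3.95
ee_pos: [0.4762, -0.1992, 0.0123]
tcp_rot: [-3.045, -0.14, -0.669]
force: [0.9, -0.5, 0.3]
grip_width: 0.602
grip_force: 0.0
```

```bash
python3 - <<'E'
from h import *
c,s=wrist();save(c,"w2.png",1.3);print(s["ee_pos"],s["qpos"],s["force"],s["grip_width"])
E
```

```text
[ 0.47617128 -0.19920615  0.01226672] [-0.65923621 -0.41244797  2.11438048  0.32183051  1.13555271  0.72779416] [ 0.91098303 -0.5371395   0.33319986] 0.6021331282604107
```

View pics/w2.png

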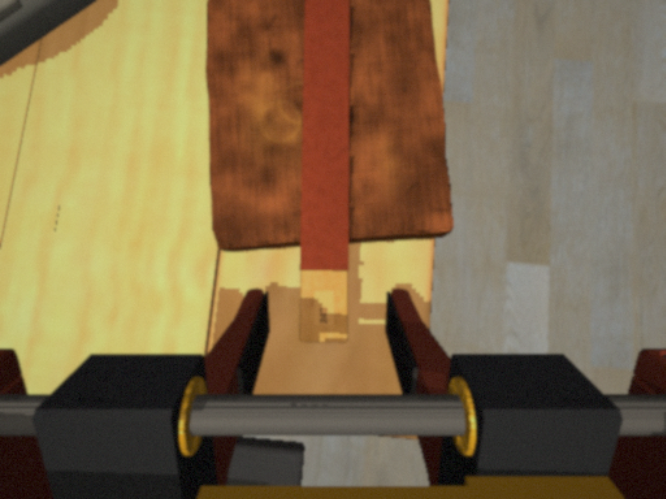

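The stick's handle sits centred between the open fingers, at (325,305), and is straight in line. I'll close on it and lift.

{"name": "step_arm", "arguments": {
  "series": [
    [0, 0, 0, 0, 0, 0, 0.1],
    [0, 0, 0, 0, 0, 0, 0],
    [0, 0, 0, 0, 0, 0, 0],
    [0, 0, 0, 0, 0, 0, 0],
    [0, 0, 0, 0, 0, 0, 0],
    [0.1, 0, -0.2, 0, 0, 0, 0],
    [0.2, 0, -0.4, 0, 0, 0, 0],
    [0.25, 0, -0.5, 0, 0, 0, 0]
  ],
  "newtons": 40
}}

```text
time: 5.0
ee_pos: [0.4786, -0.1982, 0.0759]
tcp_rot: [-3.045, -0.142, -0.672]
force: [1.7, -0.4, -0.5]
grip_width: 0.217
grip_force: 40.0
```

```bash
python3 - <<'E'
from h import *
c,s=wrist();print(s["ee_pos"],s["grip_width"],s["grip_force"],s["qpos"]);P=cloud(c);np.savez("held.npz",c=c["color"],P=P,p=s["ee_pos"],r=s["tcp_rot"],cw=c["camera_from_world"])
save(c,"w3.png",1.3)
# press frame from wrist/top clouds: bed/base plane heights
t=camera("top");P=cloud(t)
a=np.radians(43);ex=np.array([np.cos(a),np.sin(a)]);ey=np.array([-ex[1],ex[0]])
d=P[...,:2]-[.627,.035];X=d@ex;Y=d@ey
for nm,m in(("platefront",(X>-.073)&(X<-.06)&(np.abs(Y)>.05)&(np.abs(Y)<.1)),):
    z=P[...,2][m];print(nm,len(z),np.percentile(z,[10,30,50,70,90]).round(3))
E
```

```text
[ 0.47856617 -0.19815233  0.07594484] 0.21700815653537056 39.99830603599548 [-0.65416537 -0.46137475  2.03419821  0.30578675  1.25481691  0.77412561]
platefront 172 [0.015 0.019 0.021 0.022 0.025]
```

View pics/w3.png

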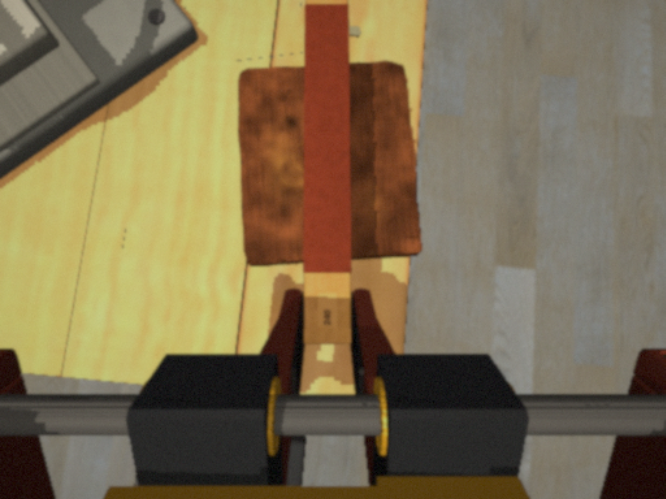

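The stick is held straight in the fingers, with the grit boundary at row 271 and the far end at about (327,5). Next I measure how it sits in the hand.

```bash
python3 - <<'E'
from h import *
d=np.load("held.npz");A=R.from_rotvec(d["r"]).as_matrix();P=(d["P"]-d["p"])@A  # tool coords
m=np.zeros((384,512),bool);m[12:205,240:264]=1
q=P[m];C=d["c"][m].astype(float);ok=(C[:,0]>1.9*C[:,1])&(np.abs(q[:,2]+.03)<.12);q=q[ok]
k=np.polyfit(q[:,0],q[:,2],1);
for _ in range(5):
    e=q[:,2]-np.polyval(k,q[:,0]);q=q[np.abs(e)<.012];k=np.polyfit(q[:,0],q[:,2],1)
print(len(q),"z=k x:",k,"angle in tool",np.degrees(np.arctan(k[0])),"std",e.std())
# rays in tool frame intersect plane z=k0 x+k1
s={"K":np.array([[0]])}
c=camera("wrist");K=c["K"];T=np.array(c["T_tool_cam"])
for u,v in((327,5),(305,100),(350,100),(328,271),(305,271),(351,271),(305,30),(348,30),(305,250),(351,250)):
    uu,vv=u/1.3-.3,v/1.3-.3;r=T[:3,:3]@[(uu-K[0,2])/K[0,0],-(vv-K[1,2])/K[1,1],-1];o=T[:3,3]
    t=(k[1]+k[0]*o[0]-o[2])/(r[2]-k[0]*r[0]);print(u,v,(o+t*r).round(4))
print("tilt of stick from horizontal:",A[:,2],"x axis elev",np.degrees(np.arcsin(A[2,0])))
E
```

```text
4612 z=k x: [ 0.4675603  -0.01452745] angle in tool 25.05892390118152 std 0.0006834904424235095
327 5 [ 0.1339 -0.0003  0.0481]
305 100 [ 0.0915 -0.0102  0.0283]
350 100 [0.0915 0.01   0.0282]
328 271 [ 0.022  -0.     -0.0042]
305 271 [ 0.022  -0.0098 -0.0042]
351 271 [ 0.022   0.0097 -0.0042]
305 30 [ 0.1225 -0.0104  0.0427]
348 30 [0.1224 0.0094 0.0427]
305 250 [ 0.0301 -0.0098 -0.0004]
351 250 [ 0.0301  0.0098 -0.0005]
tilt of stick from horizontal: [ 0.41925215  0.03909727 -0.90702759] x axis elev 24.902235415481748
```

```bash
python3 - <<'E'
from h import *
p,r=plan((.45,-.13,.11),pose(43,25),8,g=0)
E
```

```text
[-0.018,-0.179,-0.099,0.011,-0,-0.024,0],
[-0.004,-0.183,-0.092,0.011,-0,-0.024,0],
[0.01,-0.186,-0.086,0.011,-0,-0.024,0],
[0.023,-0.187,-0.08,0.011,0,-0.023,0],
[0.037,-0.188,-0.073,0.011,0,-0.024,0],
[0.051,-0.186,-0.066,0.012,0,-0.023,0],
[0.065,-0.185,-0.06,0.011,0,-0.024,0],
[0.079,-0.181,-0.053,0.012,0,-0.023,0],
```

{"name": "step_arm", "arguments": {
  "series": [
    [-0.018, -0.179, -0.099, 0.011, 0, -0.024, 0],
    [-0.004, -0.183, -0.092, 0.011, 0, -0.024, 0],
    [0.01, -0.186, -0.086, 0.011, 0, -0.024, 0],
    [0.023, -0.187, -0.08, 0.011, 0, -0.023, 0],
    [0.037, -0.188, -0.073, 0.011, 0, -0.024, 0],
    [0.051, -0.186, -0.066, 0.012, 0, -0.023, 0],
    [0.065, -0.185, -0.06, 0.011, 0, -0.024, 0],
    [0.079, -0.181, -0.053, 0.012, 0, -0.023, 0],
    [0, 0, 0, 0, 0, 0, 0]
  ]
}}

```text
time: 6.28
ee_pos: [0.449, -0.1292, 0.1068]
tcp_rot: [-2.715, -1.066, -0.596]
force: [-0.1, 0.4, -0.1]
grip_width: 0.222
grip_force: 40.0
```

```bash
python3 - <<'E'
from h import *
c,s=wrist();save(c,"w4.png",1.5);print(s["ee_pos"],s["tcp_rot"],s["qpos"],s["grip_force"])
np.savez("w4.npz",c=c["color"],P=cloud(c),cw=c["camera_from_world"],K=c["K"],p=s["ee_pos"],r=s["tcp_rot"])
E
```

```text
[ 0.44898106 -0.12923165  0.10682509] [-2.71471538 -1.06633168 -0.59587131] [-0.67570222 -0.41368658  1.94491844  0.43117091  1.55221286  0.15112778] 39.998207688331604
```

View pics/w4.png

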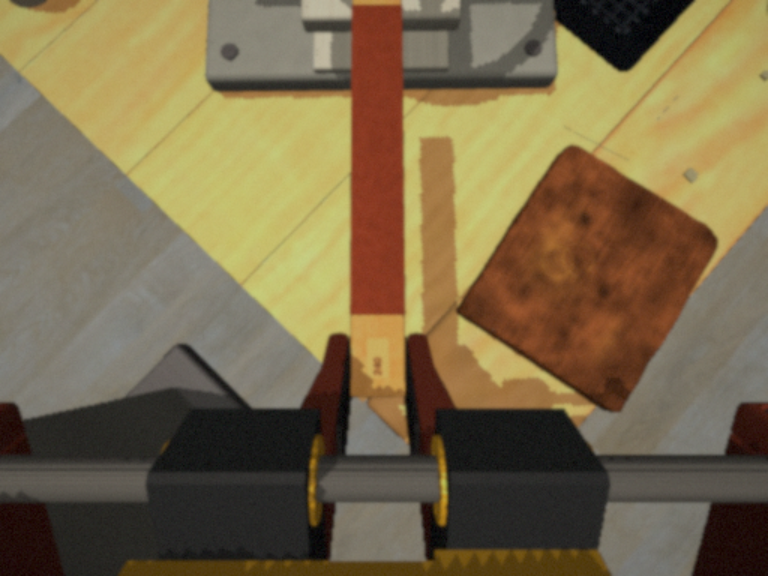

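This shows the base's front edge from (207,80) to (556,78), the bed's front corners at (313,71) and (448,69), and the stick at u≈377, nearly centred on the bed.

```bash
python3 - <<'E'
from h import *
d=np.load("w4.npz");c={"K":d["K"],"camera_from_world":d["cw"]};P=d["P"];C=d["c"].astype(float)
z=P[20:50,145:195,2];print("plate z",np.median(z),"bed z",np.median(P[25:44,270:295,2]),np.median(P[25:44,214:226,2]))
def px(a): a=np.array(a,float)/1.5-.17;return a[:,0],a[:,1]
def ang(a,b): v=b-a;return np.degrees(np.arctan2(v[1],v[0]))
for nm,zz,pts in(("plate",.018,[(556,78),(207,80),(533,47),(229,52)]),("bed",.026,[(448,69),(313,71)])):
    B=ray(c,*px(pts),zz);
    for i in range(0,len(B),2): print(nm,B[i].round(4),B[i+1].round(4),"len",np.linalg.norm(B[i]-B[i+1]).round(4),"ang y",ang(B[i],B[i+1]).round(2),"mid",((B[i]+B[i+1])/2).round(4))
# subpixel front edge: row gradient of gray at columns
G=cv2.cvtColor(d["c"],cv2.COLOR_RGB2GRAY).astype(float);E=[]
for u in list(range(145,205,4))+list(range(305,365,4)):
    col=G[46:62,u];g=np.diff(cv2.GaussianBlur(col.reshape(-1,1),(1,3),0).ravel());E.append((u,46+g.argmin()+.5))
E=np.array(E);k=np.polyfit(E[:,0],E[:,1],1);e=E[:,1]-np.polyval(k,E[:,0]);E=E[np.abs(e)<1.5];k=np.polyfit(E[:,0],E[:,1],1);print("rows",E[:,1])
L=ray(c,np.array([142.,370.]),np.polyval(k,[142.,370.]),.018);print("edge ang",ang(L[1],L[0]),L.round(4))
print("tool x az",np.degrees(np.arctan2(*R.from_rotvec(d["r"]).as_matrix()[1::-1,0])))
E
```

```text
plate z 0.020781797720655665 bed z 0.025742363915485345 0.025618485054616613
plate [ 0.6512 -0.094   0.018 ] [0.5011 0.067  0.018 ] len 0.2201 ang y 133.01 mid [ 0.5762 -0.0135  0.018 ]
plate [ 0.6575 -0.0697  0.018 ] [0.524  0.0703 0.018 ] len 0.1935 ang y 133.65 mid [5.908e-01 3.000e-04 1.800e-02]
bed [ 0.6052 -0.0425  0.026 ] [0.5481 0.0175 0.026 ] len 0.0828 ang y 133.56 mid [ 0.5767 -0.0125  0.026 ]
rows [53.5 52.5 53.5 52.5 52.5 52.5 53.5 53.5 52.5 52.5 52.5 52.5 52.5 52.5
 52.5 51.5 52.5 52.5 50.5 51.5 50.5 50.5 50.5 51.5 50.5 50.5 50.5 50.5
 50.5 50.5]
edge ang 133.3697638851577 [[ 0.5038  0.064   0.018 ]
 [ 0.6519 -0.0928  0.018 ]]
tool x az 42.790383133416256
```

```bash
cat >> h.py <<'E'
AZ=43.4;ex=np.array([np.cos(np.radians(AZ)),np.sin(np.radians(AZ)),0]);ey=np.array([-ex[1],ex[0],0]);O=np.array([.6275,.0355,0])
def pr(x,y,z): return O+x*ex+y*ey+np.array([0,0,z])
def inpr(p): p=np.array(p);d=p-O;return np.array([d@ex,d@ey,p[2]])
E
python3 - <<'E'
from h import *
A=pose(AZ,25)
p,r=plan(pr(-.25,0,.031),A,4,g=0)
plan(pr(-.17,0,.031),A,3,p,r,g=0)
E
```

```text
[-0.191,0.017,0.329,-0,0,-0.001,0],
[-0.191,0.017,0.329,-0,0,-0.001,0],
[-0.192,0.016,0.329,-0,0,-0.001,0],
[-0.191,0.015,0.329,-0.001,0,-0,0],
[0.484,-0,0.225,0,0,-0,0],
[0.483,-0.001,0.224,0,0,-0,0],
[0.484,-0,0.225,0,0,-0,0],
```

{"name": "step_arm", "arguments": {
  "series": [
    [-0.191, 0.017, 0.329, 0, 0, -0.001, 0],
    [-0.191, 0.017, 0.329, 0, 0, -0.001, 0],
    [-0.192, 0.016, 0.329, 0, 0, -0.001, 0],
    [-0.191, 0.015, 0.329, 0, 0, 0, 0],
    [0, 0, 0, 0, 0, 0, 0]
  ]
}}

```text
time: 6.95
ee_pos: [0.445, -0.1357, 0.0298]
tcp_rot: [-2.71, -1.079, -0.595]
force: [-0.0, 0.2, -0.7]
grip_width: 0.222
grip_force: 40.0
```

```bash
python3 - <<'E'
from h import *
s=arm.sense();A0=R.from_rotvec(s["tcp_rot"]).as_matrix();print(inpr(s["ee_pos"]),np.degrees(np.arctan2(A0[1,0],A0[0,0])),np.degrees(np.arcsin(A0[2,0])),s["force"])
A=pose(AZ,25)
p,r=plan(pr(-.17,0,.031),A,3,g=0)
plan(pr(-.084,0,.031),A,5,p,r,g=0)
E
```

```text
[-0.25020848  0.00096611  0.02975251] 43.32916216870795 24.90275345981173 [-0.03734489  0.22547776 -0.71438937]
[0.489,0.007,0.218,-0.001,0,-0,0],
[0.488,0.006,0.217,-0,0,-0,0],
[0.489,0.007,0.218,-0.001,0.001,-0,0],
[0.311,-0,0.146,0,-0,-0,0],
[0.312,-0.001,0.146,0,-0,-0,0],
[0.311,-0,0.146,0,-0,-0,0],
[0.312,-0.001,0.145,0,-0,-0,0],
[0.311,-0,0.146,0,-0,-0,0],
```

{"name": "step_arm", "arguments": {
  "series": [
    [0.489, 0.007, 0.218, 0, 0, 0, 0],
    [0.488, 0.006, 0.217, 0, 0, 0, 0],
    [0.489, 0.007, 0.218, 0, 0, 0, 0],
    [0.311, 0, 0.146, 0, 0, 0, 0],
    [0.312, 0, 0.146, 0, 0, 0, 0],
    [0.311, 0, 0.146, 0, 0, 0, 0],
    [0.312, 0, 0.145, 0, 0, 0, 0],
    [0.311, 0, 0.146, 0, 0, 0, 0],
    [0, 0, 0, 0, 0, 0, 0]
  ]
}}

```text
time: 8.07
ee_pos: [0.568, -0.0218, 0.0332]
tcp_rot: [-2.711, -1.083, -0.598]
force: [0.6, 0.9, -0.3]
grip_width: 0.219
grip_force: 40.0
```

```bash
python3 - <<'E'
from h import *
c,s=wrist();save(c,"w5.png",1.5);A0=R.from_rotvec(s["tcp_rot"]).as_matrix();print(inpr(s["ee_pos"]),np.degrees(np.arctan2(A0[1,0],A0[0,0])),np.degrees(np.arcsin(A0[2,0])),s["force"])
plan(pr(-.084,0,.0195),pose(AZ,25),3,g=0)
E
```

```text
[-0.0825971  -0.00070504  0.03322066] 43.550428311818145 24.935688704386543 [ 0.59496578  0.88344076 -0.25589614]
[-0.043,-0.005,0.08,-0,0,0,0],
[-0.043,-0.005,0.08,-0,0,0,0],
[-0.042,-0.005,0.08,-0.001,0,0.001,0],
```

View pics/w5.png

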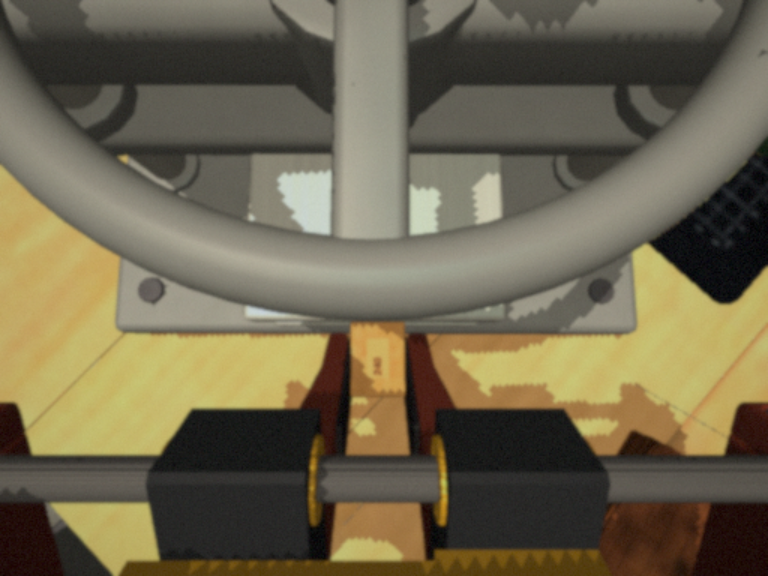

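The stick is centred on the base edge (119–636) and only its handle end shows in front of the platen. I'll lower it.

{"name": "step_arm", "arguments": {
  "series": [
    [-0.043, -0.005, 0.08, 0, 0, 0, 0],
    [-0.043, -0.005, 0.08, 0, 0, 0, 0],
    [-0.042, -0.005, 0.08, 0, 0, 0, 0],
    [0, 0, 0, 0, 0, 0, 0],
    [0, 0, 0, 0, 0, 0, 0]
  ]
}}

```text
time: 8.75
ee_pos: [0.5663, -0.0227, 0.0197]
tcp_rot: [-2.712, -1.081, -0.599]
force: [0.5, -0.2, -0.2]
grip_width: 0.224
grip_force: 40.0
```

```bash
python3 - <<'E'
from h import *
s=arm.sense();print(inpr(s["ee_pos"]),s["force"],s["ft_torque"])
E
```

```text
[-0.08445577 -0.0002983   0.01973614] [ 0.5340732  -0.17023296 -0.22291367] [-0.18426968  0.09910983  0.02277671]
```

{"name": "step_arm", "arguments": {
  "series": [
    [-0.008, 0, 0.018, 0, 0, 0, 0],
    [0, 0, 0, 0, 0, 0, 0],
    [0, 0, 0, 0, 0, 0, 0.3],
    [0, 0, 0, 0, 0, 0, 0.45],
    [0, 0, 0, 0, 0, 0, 0.45],
    [0, 0, -0.15, 0, 0, 0, 0.45],
    [0, 0, -0.4, 0, 0, 0, 0.45],
    [0, 0, -0.8, 0, 0, 0, 0.45],
    [0, 0, -0.8, 0, 0, 0, 0.45]
  ],
  "newtons": 20
}}

```text
time: 9.88
ee_pos: [0.533, -0.0542, 0.1175]
tcp_rot: [-2.712, -1.082, -0.599]
force: [-0.1, -0.4, 1.5]
grip_width: 0.448
grip_force: 0.0
```

```bash
python3 - <<'E'
from h import *
c,s=wrist();save(c,"w6.png",1.5);A0=R.from_rotvec(s["tcp_rot"]).as_matrix();print(inpr(s["ee_pos"]),s["force"],s["qpos"])
# knob/hinge measurement
for n in("top","scene"):
    t=camera(n);P=cloud(t);C=t["color"].astype(int);d=P-O;near=np.hypot(d[...,0],d[...,1])
    m=(near<.09)&(P[...,2]>.165)&(P[...,2]<.23);o=m&(C[...,0]>C[...,2]+60)
    k=P[o];i=np.array([inpr(x) for x in k]);print(n,len(k),i.mean(0).round(4),np.median(i,0).round(4),i.max(0).round(3),i.min(0).round(3))
    i=np.array([inpr(x) for x in P[m&~o]]);print(n," steel",i.mean(0).round(4),i.max(0).round(3),i.min(0).round(3))
    print([(inpr(w_from(t,b["xyz"])).round(3),round(b["score"],2)) for q in("knob_centre","crank_hinge","wheel_axis") for b in boxes_of(q,n)[:2]])
E
```

```text
[-0.13032953 -0.0002558   0.11751353] [-0.0653018  -0.40651453  1.50958958] [-0.42547666 -0.29534433  1.83482594  0.40530162  1.44135275  0.36596622]
top 122 [-0.0012 -0.0254  0.1862] [-0.0013 -0.0225  0.1859] [ 0.01  -0.004  0.198] [-0.012 -0.051  0.177]
top  steel [-0.002  -0.065   0.1815] [ 0.017 -0.005  0.189] [-0.015 -0.089  0.165]
[(array([ 0.001, -0.021,  0.186]), 0.62), (array([ 0.   , -0.007,  0.163]), 0.92), (array([-0.004, -0.007,  0.157]), 0.6)]
scene 91 [ 0.0012 -0.0181  0.1819] [ 0.0015 -0.01    0.1823] [ 0.012 -0.001  0.19 ] [-0.011 -0.06   0.165]
scene  steel [-0.0008 -0.0443  0.1763] [ 0.013 -0.     0.185] [-0.014 -0.089  0.165]
[(array([-0.001, -0.006,  0.18 ]), 0.43), (array([-0.001,  0.002,  0.155]), 0.9), (array([0.001, 0.005, 0.152]), 0.77)]
```

View pics/w6.png

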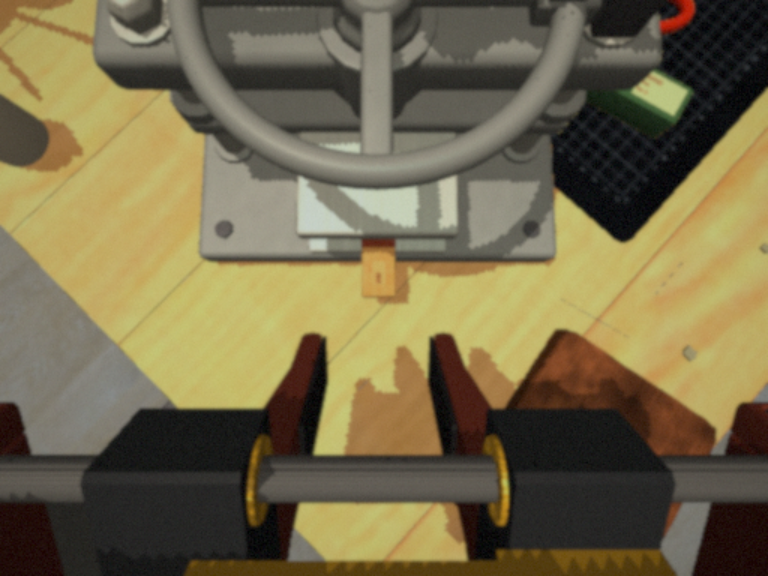

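```bash
python3 - <<'E'
from h import *
c,s=wrist()
f=lambda u,v,z:inpr(ray(c,np.array([u/1.5-.17]),np.array([v/1.5-.17]),z)[0]).round(4)
for n,u,v,z in(("grit",378,247,.032),("end top",378,274+20,.032),("end bot",378,298,.026),("bed edge L",312,251,.026),("bed edge R",445,250,.026),("platen L",298,237,.058),("platen R",457,235,.058),("base L",201,258,.019),("base R",554,258,.019),("stick L",362,280,.032),("stick R",396,280,.032)): print(n,f(u,v,z))
E
```

```text
grit [-0.067   0.0002  0.032 ]
end top [-0.0947  0.0001  0.032 ]
end bot [-0.0965  0.0002  0.026 ]
bed edge L [-0.0682  0.0397  0.026 ]
bed edge R [-0.0676 -0.0399  0.026 ]
platen L [-0.0671  0.0425  0.058 ]
platen R [-0.066  -0.0417  0.058 ]
base L [-0.0712  0.1088  0.019 ]
base R [-0.0712 -0.1075  0.019 ]
stick L [-0.0866  0.0094  0.032 ]
stick R [-0.0866 -0.0103  0.032 ]
```

The handle end measures about 97–98 mm from centre and the grit edge is only about 1 mm inside the platen. I'll regrip slightly higher and slide it in 5.5 mm.

```bash
python3 - <<'E'
from h import *
A=pose(AZ,25)
p,r=plan(pr(-.087,0,.0225)-.03*A[:,2],A,3,g=.45)
p,r=plan(pr(-.087,0,.0225),A,3,p,r,g=.45)
E
```

```text
[-0.001,0.003,0.478,-0,0,0,0.45],
[-0.001,0.003,0.478,-0.001,0,0,0.45],
[-0.002,0.002,0.477,-0,0.001,0,0.45],
[-0,0,0.2,-0,-0,0,0.45],
[-0,0,0.2,-0,-0,0,0.45],
[-0.001,0,0.2,-0,-0,0,0.45],
```

{"name": "step_arm", "arguments": {
  "series": [
    [0, 0.003, 0.478, 0, 0, 0, 0.45],
    [0, 0.003, 0.478, 0, 0, 0, 0.45],
    [0, 0.002, 0.477, 0, 0, 0, 0.45],
    [0, 0, 0.2, 0, 0, 0, 0.45],
    [0, 0, 0.2, 0, 0, 0, 0.45],
    [0, 0, 0.2, 0, 0, 0, 0.45],
    [0, 0, 0, 0, 0, 0, 0.1],
    [0, 0, 0, 0, 0, 0, 0],
    [0, 0, 0, 0, 0, 0, 0],
    [0, 0, 0, 0, 0, 0, 0]
  ],
  "newtons": 25
}}

```text
time: 11.62
ee_pos: [0.5652, -0.0249, 0.0246]
tcp_rot: [-2.712, -1.082, -0.6]
force: [0.2, -0.1, 1.0]
grip_width: 0.224
grip_force: 25.0
```

{"name": "step_arm", "arguments": {
  "series": [
    [0.05, 0, 0.023, 0, 0, 0, 0],
    [0.05, 0, 0.023, 0, 0, 0, 0],
    [0, 0, 0, 0, 0, 0, 0],
    [0, 0, 0, 0, 0, 0, 0.3],
    [0, 0, 0, 0, 0, 0, 0.45],
    [0, 0, 0, 0, 0, 0, 0.45],
    [0, 0, -0.15, 0, 0, 0, 0.45],
    [0, 0, -0.4, 0, 0, 0, 0.45],
    [0, 0, -0.8, 0, 0, 0, 0.45],
    [0, 0, -0.8, 0, 0, 0, 0.45]
  ]
}}

```text
time: 12.88
ee_pos: [0.5354, -0.0525, 0.1228]
tcp_rot: [-2.712, -1.082, -0.599]
force: [0.7, -0.9, 0.7]
grip_width: 0.448
grip_force: 0.0
```

```bash
python3 - <<'E'
from h import *
c,s=wrist();A0=R.from_rotvec(s["tcp_rot"]).as_matrix();print(inpr(s["ee_pos"]),s["force"],s["grip_width"])
# crop printed by colour: stick wood region near predicted end
C=c["color"].astype(int)
cv2.imwrite("pics/w7.png",cv2.resize(c["color"][80:240,110:400,::-1],None,fx=2.7,fy=2.7,interpolation=cv2.INTER_CUBIC))
# project check points
W=c["camera_from_world"];K=c["K"]
for n,q in(("end91",pr(-.091,0,.032)),("end96",pr(-.096,0,.032)),("bedL",pr(-.072,.042,.026)),("bedR",pr(-.072,-.042,.026))):
    p=W@np.r_[q,1];print(n,((K[0,2]+K[0,0]*p[0]/-p[2]-110)*2.7).round(),((K[1,2]+K[1,1]*-p[1]/-p[2]-80)*2.7).round())
E
```

```text
[-0.12732577 -0.00065257  0.12278739] [ 0.74913625 -0.94950354  0.7300602 ] 0.4476704033086196
end91 380.0 311.0
end96 380.0 327.0
bedL 257.0 258.0
bedR 503.0 258.0
```

View pics/w7.png

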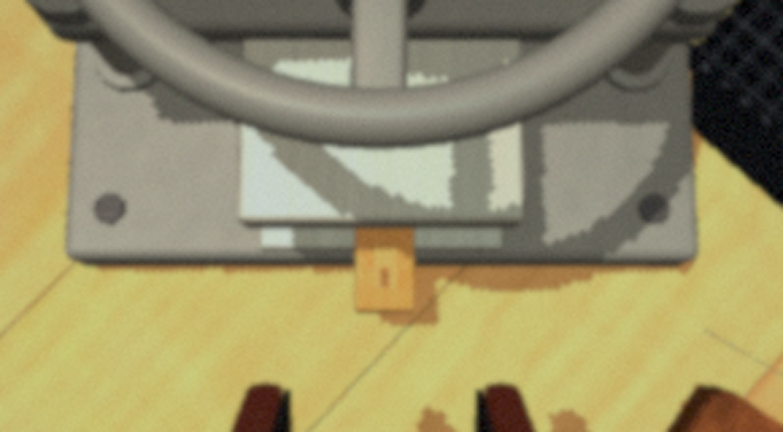

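Only bare wood shows in front of the platen, with the handle end at (384,310), about 92 mm out. Next is the knob.

```bash
python3 - <<'E'
from h import *
from scipy.spatial.transform import Slerp
s=arm.sense();A0=R.from_rotvec(s["tcp_rot"]);B=R.from_matrix(pose(AZ+90,0))
print(np.degrees((A0.inv()*B).magnitude()))
sl=Slerp([0,1],R.concatenate([A0,B]))
p,r=plan(pr(-.12,0,.26),sl(.35).as_matrix(),4,g=.6)
p,r=plan(pr(0,-.018,.25),B.as_matrix(),7,p,r,g=.6)
E
```

```text
92.57787814952847
[0.312,-0.01,-0.576,0.01,-0.009,-0.043,0.6],
[0.295,0.012,-0.585,0.01,-0.01,-0.043,0.6],
[0.274,0.032,-0.595,0.009,-0.009,-0.043,0.6],
[0.251,0.051,-0.603,0.01,-0.01,-0.043,0.6],
[0.241,0.22,0.122,0.01,-0.01,-0.045,0.6],
[0.211,0.255,0.107,0.01,-0.01,-0.046,0.6],
[0.175,0.286,0.092,0.01,-0.01,-0.046,0.6],
[0.134,0.311,0.078,0.01,-0.01,-0.045,0.6],
[0.091,0.33,0.065,0.011,-0.01,-0.046,0.6],
[0.044,0.341,0.051,0.01,-0.01,-0.045,0.6],
[-0.004,0.345,0.039,0.011,-0.009,-0.046,0.6],
```

{"name": "step_arm", "arguments": {
  "series": [
    [0.312, -0.01, -0.576, 0.01, -0.009, -0.043, 0.6],
    [0.295, 0.012, -0.585, 0.01, -0.01, -0.043, 0.6],
    [0.274, 0.032, -0.595, 0.009, -0.009, -0.043, 0.6],
    [0.251, 0.051, -0.603, 0.01, -0.01, -0.043, 0.6],
    [0.241, 0.22, 0.122, 0.01, -0.01, -0.045, 0.6],
    [0.211, 0.255, 0.107, 0.01, -0.01, -0.046, 0.6],
    [0.175, 0.286, 0.092, 0.01, -0.01, -0.046, 0.6],
    [0.134, 0.311, 0.078, 0.01, -0.01, -0.045, 0.6],
    [0.091, 0.33, 0.065, 0.011, -0.01, -0.046, 0.6],
    [0.044, 0.341, 0.051, 0.01, -0.01, -0.045, 0.6]
  ]
}}

```text
time: 14.18
ee_pos: [0.6263, 0.0146, 0.2433]
tcp_rot: [-1.429, -2.773, -0.064]
force: [0.3, -0.1, -0.9]
grip_width: 0.6
grip_force: 0.0
```

{"name": "step_arm", "arguments": {
  "series": [
    [0, 0.345, 0.039, 0.011, -0.009, -0.046, 0.6],
    [0, 0, 0, 0, 0, 0, 0.6]
  ]
}}

```text
time: 14.42
ee_pos: [0.6402, 0.0256, 0.241]
tcp_rot: [-1.234, -2.877, -0.0]
force: [0.2, -0.1, 0.6]
grip_width: 0.601
grip_force: 0.0
```

```bash
cat > k.py <<'E'
from h import *
c,s=wrist();A0=R.from_rotvec(s["tcp_rot"]).as_matrix();print(inpr(s["ee_pos"]),A0[:,2].round(3),np.degrees(np.arctan2(A0[1,0],A0[0,0])),s["force"],s["qpos"])
P=cloud(c);C=c["color"].astype(int);d=P-O
m=(np.hypot(d[...,0],d[...,1])<.1)&(P[...,2]>.16)&(P[...,2]<.25)&(c["depth"]>0);o=m&(C[...,0]>C[...,2]+60)
I=(d[o]@np.c_[ex,ey,[0,0,1]]);print(len(I))
if len(I): print(np.median(I,0).round(4),np.percentile(I,2,axis=0).round(4),np.percentile(I,98,axis=0).round(4))
from scipy.optimize import least_squares
I=I[I[:,1]>-.035]
if len(I)>50:
    r=least_squares(lambda q:np.linalg.norm(I-q,axis=1)-.014,I.mean(0)-[0,0,.01],loss="soft_l1",f_scale=.002);print("knob",r.x.round(4))
I=(d[m&~o]@np.c_[ex,ey,[0,0,1]]);print("steel",I.min(0).round(3),I.max(0).round(3))
E
python3 k.py
```

```text
[ 0.00246498 -0.01589257  0.2409723 ] [-0.01   0.004 -1.   ] 133.56285903272482 [ 0.15321118 -0.09213873  0.58196691] [-0.01541758  0.21840245  1.05795951  0.00454183  1.87547081 -0.77441458]
1376
[ 0.0018 -0.0196  0.1851] [-0.0104 -0.0494  0.1792] [ 0.0133 -0.005   0.1912]
knob [ 0.0017 -0.0185  0.177 ]
steel [-0.032 -0.097  0.16 ] [ 0.038 -0.003  0.25 ]
```

```bash
cat >> h.py <<'E'
O=O+.0017*ex-.0005*ey
E
python3 - <<'E'
from h import *
plan(pr(0,-.018,.175),pose(AZ+90,0),4,g=.6)
E
```

```text
[-0.015,0.002,0.332,-0,-0.001,0,0.6],
[-0.014,0.002,0.332,-0,-0.001,0,0.6],
[-0.012,0.001,0.332,-0.001,-0.001,0,0.6],
[-0.012,0.001,0.332,-0,-0,0,0.6],
```

{"name": "step_arm", "arguments": {
  "series": [
    [-0.015, 0.002, 0.332, 0, -0.001, 0, 0.6],
    [-0.014, 0.002, 0.332, 0, -0.001, 0, 0.6],
    [-0.012, 0.001, 0.332, -0.001, -0.001, 0, 0.6],
    [-0.012, 0.001, 0.332, 0, 0, 0, 0.6],
    [0, 0, 0, 0, 0, 0, 0.6]
  ]
}}

```text
time: 15.1
ee_pos: [0.6406, 0.0225, 0.1729]
tcp_rot: [-1.239, -2.883, 0.003]
force: [-0.1, 0.3, 0.2]
grip_width: 0.595
grip_force: 0.0
```

```bash
python3 k.py; python3 - <<'E'
from h import *
plan(pr(0,-.018,.165),pose(AZ+90,0),2,g=.6)
E
```

```text
[-0.00111432 -0.01792059  0.1728774 ] [-0.004 -0.001 -1.   ] 133.48718169063352 [-0.10446367  0.2707696   0.21946143] [-1.76083676e-02  2.01736851e-01  1.19731366e+00 -5.98882700e-04
  1.74659487e+00 -7.76710415e-01]
2580
[-0.0002 -0.0173  0.185 ] [-0.028  -0.0487  0.1786] [ 0.0109 -0.0044  0.1919]
knob [-0.0004 -0.018   0.1771]
steel [-0.039 -0.099  0.16 ] [ 0.038 -0.002  0.25 ]
[0.002,0.007,0.094,-0,-0,0,0.6],
[0.002,0.007,0.094,-0.001,-0,0.001,0.6],
```

Both wrist views agree on the knob: (0, -18, 177) mm. I'll descend and pinch it.

{"name": "step_arm", "arguments": {
  "series": [
    [0, 0.005, 0.09, 0, 0, 0, 0.6],
    [0, 0.005, 0.09, 0, 0, 0, 0.6],
    [0, 0, 0, 0, 0, 0, 0.6],
    [0, 0, 0, 0, 0, 0, 0.25],
    [0, 0, 0, 0, 0, 0, 0],
    [0, 0, 0, 0, 0, 0, 0],
    [0, 0, 0, 0, 0, 0, 0]
  ],
  "newtons": 20
}}

```text
time: 16.02
ee_pos: [0.6415, 0.0226, 0.1666]
tcp_rot: [-1.24, -2.886, 0.003]
force: [-3.1, -1.9, 1.7]
grip_width: 0.308
grip_force: 20.0
```

```bash
cat > arc.py <<'E'
from h import *
import sys
# fold arc; knob offset in hand from start; args: f0 f1 n
s=arm.sense();p=inpr(s["ee_pos"]);print(p,s["force"],s["grip_width"],s["grip_force"])
A=pose(AZ+90,0);off=np.array([0,-.018,.177])-np.array([float(a) for a in sys.argv[4:7]]) # knob-TCP offset
f0,f1,n=float(sys.argv[1]),float(sys.argv[2]),int(sys.argv[3])
q,r=None,None
for f in np.linspace(f0,f1,n+1)[1:]:
    k=np.array([0,-.066+.048*np.cos(f),.177+.048*np.sin(f)])-off
    q,r=plan(pr(*k),A,1,q,r,g=0)
E
python3 - <<'E'
from h import *
s=arm.sense();print(inpr(s["ee_pos"]),s["force"],s["grip_width"],s["grip_force"])
E
```

```text
[-0.00042324 -0.01845521  0.16657126] [-3.12377496 -1.89742536  1.65113734] 0.3076958118513658 20.000145435333252
```

```bash
python3 arc.py 0 1.0 10 0 -.0185 .1666
```

```text
[-0.00042324 -0.01845521  0.16657126] [-3.12377496 -1.89742536  1.65113734] 0.3076958118513658 20.000145435333252
[-0.006,0.008,-0.096,-0.001,0,0.001,0],
[-0.014,0,-0.095,0,0,-0,0],
[-0.024,0.001,-0.093,0,0,-0,0],
[-0.033,-0,-0.09,0,0,-0,0],
[-0.041,-0,-0.087,0,0,-0,0],
[-0.051,0,-0.082,0,0,-0,0],
[-0.058,0,-0.076,0,0,-0,0],
[-0.065,0.001,-0.07,0,0,-0,0],
[-0.072,-0,-0.064,0,0,-0,0],
[-0.078,-0,-0.055,0,0,-0,0],
```

{"name": "step_arm", "arguments": {
  "series": [
    [-0.005, 0, -0.096, 0, 0, 0, 0],
    [-0.014, 0, -0.095, 0, 0, 0, 0],
    [-0.024, 0, -0.093, 0, 0, 0, 0],
    [-0.033, 0, -0.09, 0, 0, 0, 0],
    [-0.041, 0, -0.087, 0, 0, 0, 0]
  ]
}}

```text
time: 16.65
ee_pos: [0.6457, 0.0183, 0.1897]
tcp_rot: [-1.24, -2.886, 0.003]
force: [-2.6, -4.1, -2.1]
grip_width: 0.307
grip_force: 20.0
```

```bash
python3 arc.py .5 1.5 10 0 -.0185 .1666
```

```text
[-0.00030054 -0.02456419  0.18966508] [-2.63188207 -4.12711279 -2.11953924] 0.3073059670324408 19.999625980854034
[-0.046,0.006,-0.081,-0.001,0,0,0],
[-0.059,-0,-0.076,0,0,0,0],
[-0.065,-0,-0.07,0,0,0,0],
[-0.072,-0,-0.064,0,0,0,0],
[-0.078,-0,-0.055,0,0,0,0],
[-0.083,-0,-0.048,0,0,0,0],
[-0.088,-0,-0.039,0,0,0,0],
[-0.091,-0,-0.031,0,0,0,0],
[-0.094,-0.001,-0.021,0,0,0,0],
[-0.095,0,-0.011,0,0,0,0],
```

{"name": "step_arm", "arguments": {
  "series": [
    [-0.046, 0, -0.081, 0, 0, 0, 0],
    [-0.059, 0, -0.076, 0, 0, 0, 0],
    [-0.065, 0, -0.07, 0, 0, 0, 0],
    [-0.072, 0, -0.064, 0, 0, 0, 0],
    [-0.078, 0, -0.055, 0, 0, 0, 0],
    [-0.083, 0, -0.048, 0, 0, 0, 0],
    [-0.088, 0, -0.039, 0, 0, 0, 0],
    [-0.091, 0, -0.031, 0, 0, 0, 0]
  ]
}}

```text
time: 17.65
ee_pos: [0.6656, -0.0026, 0.2134]
tcp_rot: [-1.24, -2.886, 0.002]
force: [-5.5, -2.3, 0.1]
grip_width: 0.307
grip_force: 20.0
```

```bash
python3 arc.py 1.3 1.6 4 0 -.0185 .1666
```

```text
[-1.95879711e-04 -5.32954704e-02  2.13366888e-01] [-5.51932561 -2.27967934  0.12571824] 0.30696185392774933 19.999845921993256
[-0.077,0.004,-0.006,-0,-0,0.001,0],
[-0.071,-0,-0.012,-0,-0,-0,0],
[-0.072,-0,-0.006,-0,-0,-0,0],
[-0.072,0,-0,-0,-0,-0,0],
```

{"name": "step_arm", "arguments": {
  "series": [
    [-0.077, 0, -0.008, 0, 0, 0, 0],
    [-0.071, 0, -0.012, 0, 0, 0, 0],
    [-0.072, 0, -0.006, 0, 0, 0, 0],
    [-0.072, 0, 0, 0, 0, 0, 0],
    [-0.03, 0, 0, 0, 0, 0, 0],
    [0, 0, 0, 0, 0, 0, 0]
  ]
}}

```text
time: 18.4
ee_pos: [0.677, -0.0144, 0.2159]
tcp_rot: [1.24, 2.885, -0.001]
force: [-5.3, -2.0, 1.9]
grip_width: 0.305
grip_force: 20.0
```

```bash
python3 - <<'E'
from h import *
s=arm.sense();p=inpr(s["ee_pos"]);k=p+[0,.0005,.0104];print(p,"fold",np.arctan2(k[2]-.177,k[1]+.066),np.hypot(k[2]-.177,k[1]+.066),s["force"]@ex,s["force"]@ey,s["force"][2])
E
```

```text
[-1.90788573e-05 -6.97785915e-02  2.15866324e-01] fold 1.6372466742791574 0.049375295598388144 -5.1753110551386685 2.1700754482804596 1.9327662859065375
```

{"name": "step_arm", "arguments": {
  "series": [
    [-0.03, 0, 0, 0, 0, 0, 0],
    [-0.03, 0, 0, 0, 0, 0, 0],
    [0, 0, 0, 0, 0, 0, 0]
  ]
}}

```text
time: 18.77
ee_pos: [0.6792, -0.0166, 0.2158]
tcp_rot: [1.24, 2.885, -0.001]
force: [-5.3, -1.6, 3.2]
grip_width: 0.305
grip_force: 20.0
```

```bash
python3 - <<'E'
from h import *
s=arm.sense();p=inpr(s["ee_pos"]);k=p+[0,.0005,.0104];print(p,"fold",np.arctan2(k[2]-.177,k[1]+.066),np.hypot(k[2]-.177,k[1]+.066),s["force"]@ex,s["force"]@ey,s["force"][2])
E
```

```text
[ 8.19841209e-05 -7.28733927e-02  2.15770583e-01] fold 1.6996956631138804 0.04958191582608297 -4.948840775050887 2.418936880641839 3.234047213271449
```

```bash
cat > k2.py <<'E'
from h import *
from scipy.optimize import least_squares
def go(c,nm):
    P=cloud(c);C=c["color"].astype(int);d=P-O
    m=(np.hypot(d[...,0],d[...,1])<.12)&(P[...,2]>.16)&(P[...,2]<.26)&(c["depth"]>0);o=m&(C[...,0]>C[...,2]+60)&(C[...,0]>1.25*C[...,1])
    I=(d[o]@np.c_[ex,ey,[0,0,1]]);print(nm,len(I))
    if len(I)<20: return
    print(np.median(I,0).round(4),np.percentile(I,2,axis=0).round(4),np.percentile(I,98,axis=0).round(4))
    J=I[I[:,2]>np.percentile(I[:,2],98)-.028]
    r=least_squares(lambda q:np.linalg.norm(J-q,axis=1)-.014,J.mean(0)-[0,0,.01],loss="soft_l1",f_scale=.002);print("knob",r.x.round(4))
    I=(d[m&~o]@np.c_[ex,ey,[0,0,1]])
    np.savez("k_%s.npz"%nm,c=c["color"],P=P)
s=arm.sense();print(inpr(s["ee_pos"]))
go(wrist()[0],"wrist")
for n in("scene","top"):
    c=camera(n);go(c,n)
    for q in("knob_centre","crank_hinge"): print(q,[(inpr(w_from(c,b["xyz"])).round(3),round(b["score"],2)) for b in boxes_of(q,n)[:2]])
E
python3 k2.py
```

```text
[ 8.19841209e-05 -7.28733927e-02  2.15770583e-01]
wrist 2023
[-1.000e-04 -5.880e-02  2.342e-01] [-0.0129 -0.0741  0.1984] [ 0.0121 -0.0509  0.2392]
knob [-0.     -0.0645  0.225 ]
scene 109
[-0.0008 -0.0546  0.2264] [-0.0145 -0.0622  0.196 ] [ 0.0124 -0.0476  0.2369]
knob [-0.0015 -0.0629  0.2237]
knob_centre [(array([-0.003, -0.053,  0.22 ]), 0.65)]
crank_hinge [(array([-0.003, -0.014,  0.154]), 0.71)]
top 19
knob_centre []
crank_hinge [(array([ 0.009, -0.014,  0.16 ]), 0.64)]
```

{"name": "step_arm", "arguments": {
  "series": [
    [0, 0, 0, 0, 0, 0, 0.4],
    [0, 0, 0, 0, 0, 0, 0.5],
    [0, 0, 0, 0, 0, 0, 0.5],
    [0, 0, 0, 0, 0, 0, 0.5]
  ]
}}

```text
time: 19.62
ee_pos: [0.6793, -0.0159, 0.214]
tcp_rot: [1.239, 2.887, -0.001]
force: [0.3, 0.4, -0.7]
grip_width: 0.501
grip_force: 0.0
```

```bash
python3 k2.py
```

```text
[ 0.00058218 -0.07246426  0.21401522]
wrist 2129
[-0.0003 -0.0588  0.2341] [-0.0291 -0.0746  0.1985] [ 0.0126 -0.0507  0.2475]
knob [-0.     -0.0642  0.225 ]
scene 95
[ 1.000e-04 -5.320e-02  2.269e-01] [-0.0118 -0.0603  0.1962] [ 0.0104 -0.0471  0.2374]
knob [-0.0024 -0.0624  0.2242]
knob_centre [(array([-0.003, -0.048,  0.221]), 0.71), (array([-0.036,  0.01 ,  0.033]), 0.43)]
crank_hinge [(array([-0.003, -0.014,  0.154]), 0.97), (array([-0.032,  0.011,  0.033]), 0.46)]
top 29
[-0.0019 -0.0552  0.2339] [-0.0106 -0.0589  0.2255] [ 0.0074 -0.0513  0.2404]
knob [-0.0024 -0.0657  0.2271]
knob_centre []
crank_hinge [(array([ 0.005, -0.014,  0.161]), 0.64)]
```

The crank stayed up with the fingers open, with the knob at (0, -64, 225) mm. I'll regrip it centred and firmer, then push once more against the stop to be sure of the latch.

{"name": "step_arm", "arguments": {
  "series": [
    [0.08, 0, 0.015, 0, 0, 0, 0.5],
    [0.085, -0.01, 0.015, 0, 0, 0, 0.5],
    [0, 0, 0, 0, 0, 0, 0.5],
    [0, 0, 0, 0, 0, 0, 0.1],
    [0, 0, 0, 0, 0, 0, 0],
    [0, 0, 0, 0, 0, 0, 0],
    [-0.04, 0, 0, 0, 0, 0, 0],
    [-0.03, 0, 0, 0, 0, 0, 0],
    [0, 0, 0, 0, 0, 0, 0]
  ],
  "newtons": 50
}}

```text
time: 21.1
ee_pos: [0.675, -0.0128, 0.2126]
tcp_rot: [-1.239, -2.885, 0.001]
force: [-5.4, 2.1, 2.3]
grip_width: 0.295
grip_force: 50.0
```

```bash
python3 - <<'E'
from h import *
s=arm.sense();p=inpr(s["ee_pos"]);print(p,s["force"]@ex,s["force"]@ey,s["force"][2],s["grip_width"])
E
python3 k2.py | head -4
```

```text
[-0.00034838 -0.06727086  0.21257935] -2.460210748883176 5.262526298990105 2.253004556650497 0.29546954016484483
[-0.00034838 -0.06727086  0.21257935]
wrist 2144
[-2.000e-04 -6.050e-02  2.338e-01] [-0.0127 -0.0753  0.1982] [ 0.0116 -0.0534  0.2391]
knob [-0.    -0.067  0.225]
```

```bash
cat > turn.py <<'E'
from h import *
import sys
s=arm.sense();p=inpr(s["ee_pos"]);th=np.degrees(np.arctan2(p[1],p[0]));f=np.array(s["force"])
t=np.array([np.sin(np.radians(th)),-np.cos(np.radians(th))]);F=np.array([f@ex,f@ey])
print(p.round(4),"w deg mod360",(-90-th)%360,"rad",np.radians((-90-th)%360),"r",np.hypot(*p[:2]),"Ftan",F@t,"Frad",F@[t[1]*-1,t[0]],f[2],s["grip_width"])
n=int(sys.argv[1]);st=float(sys.argv[2]);q,r=None,None;A=pose(AZ+90,0)
for i in range(n):
    a=np.radians(th-st*(i+1));q,r=plan(pr(.065*np.cos(a),.065*np.sin(a),.2125),A,1,q,r,g=0)
E
python3 turn.py 10 12
```

```text
[-0.0003 -0.0673  0.2126] w deg mod360 0.2785318743106444 rad 0.004861298278471756 r 0.06730735237583356 Ftan 3.116044905974115 Frad -4.296336658766667 1.6249579662240528 0.29739071509618525
[0.076,-0.27,0.001,-0,-0,0.001,0],
[0.085,-0.258,0.001,-0,-0,-0,0],
[0.137,-0.235,0,-0,-0,-0,0],
[0.183,-0.201,0,-0,-0,-0,0],
[0.22,-0.159,0.001,-0,-0,-0,0],
[0.249,-0.109,-0,-0,-0,-0,0],
[0.266,-0.056,0,-0,-0,-0,0],
[0.272,0.001,0,-0,-0,-0,0],
[0.265,0.058,0,-0,-0,-0,0],
[0.248,0.111,0,-0,-0,-0,0],
```

{"name": "step_arm", "arguments": {
  "series": [
    [0.076, -0.27, 0, 0, 0, 0, 0],
    [0.085, -0.258, 0, 0, 0, 0, 0],
    [0.137, -0.235, 0, 0, 0, 0, 0],
    [0.183, -0.201, 0, 0, 0, 0, 0],
    [0.22, -0.159, 0, 0, 0, 0, 0],
    [0, 0, 0, 0, 0, 0, 0]
  ]
}}

```text
time: 22.2
ee_pos: [0.6113, -0.0272, 0.2126]
tcp_rot: [1.24, 2.883, -0.002]
force: [3.1, -2.6, -0.8]
grip_width: 0.3
grip_force: 50.0
```

```bash
python3 k2.py|head -4; python3 turn.py 10 12
```

```text
[-0.0565243  -0.0338915   0.21261885]
wrist 2090
[-0.0561 -0.0278  0.234 ] [-0.071  -0.0427  0.1981] [-0.0441 -0.0205  0.2393]
knob [-0.0558 -0.0341  0.2249]
[-0.0564 -0.0336  0.2126] w deg mod360 59.19217562392845 rad 1.0330983560562803 r 0.06569872475353702 Ftan -4.289522923580466 Frad 2.3455389162212077 -0.3493108479080835 0.3009712868196768
[0.254,-0.102,0.001,-0,0,0,0],
[0.265,-0.06,-0,-0,0,0,0],
[0.272,-0.003,-0,-0,0,0,0],
[0.266,0.053,-0.001,-0,0,0,0],
[0.25,0.107,-0,-0,0,0,0],
[0.222,0.157,-0.001,-0,0,0,0],
[0.184,0.2,-0,-0,0,0,0],
[0.139,0.234,-0.001,-0,0,0,0],
[0.088,0.257,0,-0,0,0,0],
[0.031,0.27,-0,-0,0,0,0],
```

The wheel turns and the knob stays upright and in hand. Continuing.

{"name": "step_arm", "arguments": {
  "series": [
    [0.254, -0.102, 0, 0, 0, 0, 0],
    [0.265, -0.06, 0, 0, 0, 0, 0],
    [0.272, -0.003, 0, 0, 0, 0, 0],
    [0.266, 0.053, 0, 0, 0, 0, 0],
    [0.25, 0.107, 0, 0, 0, 0, 0],
    [0.222, 0.157, 0, 0, 0, 0, 0],
    [0.184, 0.2, 0, 0, 0, 0, 0],
    [0.139, 0.234, 0, 0, 0, 0, 0],
    [0.088, 0.257, 0, 0, 0, 0, 0],
    [0.031, 0.27, 0, 0, 0, 0, 0]
  ]
}}

```text
time: 23.8
ee_pos: [0.5814, 0.0828, 0.2125]
tcp_rot: [-1.24, -2.882, 0.007]
force: [-7.3, -6.0, 2.4]
grip_width: 0.297
grip_force: 50.0
```

```bash
python3 turn.py 10 12;python3 k2.py|head -4
```

```text
[-0.0027  0.0665  0.2125] w deg mod360 177.69078745684453 rad 3.1012892915833787 r 0.06656560510997404 Ftan -9.412896030831117 Frad 1.0187513657628238 2.3920331917847633 0.2971130577866987
[-0.049,0.272,-0.001,-0.002,-0.001,0,0],
[-0.074,0.262,0,0,0,0,0],
[-0.126,0.241,0.001,0,0,0,0],
[-0.174,0.208,0,0,0,0,0],
[-0.214,0.169,0,0,0,0,0],
[-0.243,0.12,0.001,0,0,0,0],
[-0.264,0.067,0,0,0,0,0],
[-0.271,0.01,0.001,0,0,0,0],
[-0.268,-0.046,0,0,0,0,0],
[-0.253,-0.1,0,0,0,0,0],
[-0.00268209  0.06651155  0.2125413 ]
wrist 1917
[-0.0024  0.0729  0.2343] [-0.0138  0.0591  0.1981] [0.0088 0.0802 0.2389]
knob [-0.0026  0.0666  0.225 ]
```

{"name": "step_arm", "arguments": {
  "series": [
    [-0.049, 0.272, 0, 0, 0, 0, 0],
    [-0.074, 0.262, 0, 0, 0, 0, 0],
    [-0.126, 0.241, 0, 0, 0, 0, 0],
    [-0.174, 0.208, 0, 0, 0, 0, 0],
    [-0.214, 0.169, 0, 0, 0, 0, 0],
    [-0.243, 0.12, 0, 0, 0, 0, 0],
    [-0.264, 0.067, 0, 0, 0, 0, 0],
    [-0.271, 0.01, 0, 0, 0, 0, 0],
    [-0.268, -0.046, 0, 0, 0, 0, 0],
    [-0.253, -0.1, 0, 0, 0, 0, 0]
  ]
}}

```text
time: 25.4
ee_pos: [0.6921, 0.0566, 0.2126]
tcp_rot: [-1.234, -2.884, -0.002]
force: [-7.9, 6.4, 3.4]
grip_width: 0.299
grip_force: 50.0
```

```bash
python3 turn.py 10 12;python3 k2.py|head -4
```

```text
[ 0.0597 -0.0285  0.2126] w deg mod360 295.52908740218356 rad 5.157955610582198 r 0.06620771560850555 Ftan -8.47652241197973 Frad -5.5754998746776545 3.4168459404002705 0.2989820050687526
[-0.22,-0.165,0,-0,-0.001,0.001,0],
[-0.197,-0.187,0,-0,-0,0,0],
[-0.154,-0.225,0,-0,-0,0,0],
[-0.103,-0.251,0,-0,-0,0,0],
[-0.049,-0.267,0,-0,-0,0,0],
[0.007,-0.272,0.001,-0,-0,0,0],
[0.064,-0.264,-0,-0,-0,0,0],
[0.118,-0.245,0,-0,-0,0,0],
[0.166,-0.215,0.001,-0,-0,0,0],
[0.207,-0.177,0,-0,-0,0,0],
[ 0.05974363 -0.02853349  0.21255397]
wrist 2123
[ 0.0606 -0.0214  0.2339] [ 0.0486 -0.0363  0.1977] [ 0.0733 -0.0141  0.239 ]
knob [ 0.0608 -0.0277  0.225 ]
```

{"name": "step_arm", "arguments": {
  "series": [
    [-0.22, -0.165, 0, 0, 0, 0, 0],
    [-0.197, -0.187, 0, 0, 0, 0, 0],
    [-0.154, -0.225, 0, 0, 0, 0, 0],
    [-0.103, -0.251, 0, 0, 0, 0, 0],
    [-0.049, -0.267, 0, 0, 0, 0, 0],
    [0.007, -0.272, 0, 0, 0, 0, 0],
    [0.064, -0.264, 0, 0, 0, 0, 0],
    [0.118, -0.245, 0, 0, 0, 0, 0],
    [0.166, -0.215, 0, 0, 0, 0, 0],
    [0.207, -0.177, 0, 0, 0, 0, 0]
  ]
}}

```text
time: 27.0
ee_pos: [0.6188, -0.029, 0.2126]
tcp_rot: [1.237, 2.882, 0.004]
force: [8.5, 1.1, -1.8]
grip_width: 0.298
grip_force: 50.0
```

```bash
python3 turn.py 6 8;python3 k2.py|head -4
```

```text
[-0.0524 -0.0404  0.2126] w deg mod360 52.376318829286106 rad 0.9141392136453443 r 0.06611630706634879 Ftan -8.245286809104174 Frad -2.4223829551942724 -1.8080876313926444 0.2984441420442943
[0.165,-0.082,0.001,0.001,0.001,0.001,0],
[0.163,-0.079,-0,0,0,-0,0],
[0.173,-0.055,-0,0,0,-0,0],
[0.179,-0.03,-0.001,0,0,-0,0],
[0.181,-0.006,0,0,0,-0,0],
[0.18,0.02,-0,0,0,-0,0],
[-0.05236659 -0.04036219  0.21260702]
wrist 2146
[-0.0521 -0.0344  0.2338] [-0.0716 -0.0492  0.1976] [-0.04   -0.0272  0.2395]
knob [-0.0515 -0.0408  0.225 ]
```

{"name": "step_arm", "arguments": {
  "series": [
    [0.165, -0.082, 0, 0, 0, 0, 0],
    [0.163, -0.079, 0, 0, 0, 0, 0],
    [0.173, -0.055, 0, 0, 0, 0, 0],
    [0.179, -0.03, 0, 0, 0, 0, 0],
    [0.181, -0.006, 0, 0, 0, 0, 0],
    [0.18, 0.02, 0, 0, 0, 0, 0]
  ]
}}

```text
time: 28.1
ee_pos: [0.5734, -0.001, 0.2126]
tcp_rot: [1.241, 2.882, -0.004]
force: [6.8, -5.6, -1.1]
grip_width: 0.294
grip_force: 50.0
```

```bash
python3 turn.py 8 4
```

```text
[-0.0661  0.0112  0.2126] w deg mod360 99.61182216121699 rad 1.7385542706242902 r 0.06699658819700414 Ftan -8.473181578328756 Frad -2.5646270080391753 -1.0582612241463498 0.2942513155906459
[0.082,0.058,0.002,-0,0.001,0,0],
[0.088,0.024,-0,-0,0,0,0],
[0.085,0.031,-0,-0,0,0,0],
[0.083,0.036,-0.001,-0,0,0,0],
[0.081,0.042,0,-0,0,0,0],
[0.077,0.047,0,-0,0,0,0],
[0.074,0.053,0,-0,0,0,0],
[0.07,0.058,0,-0,0,0,0],
```

{"name": "step_arm", "arguments": {
  "series": [
    [0.085, 0.03, 0, 0, 0, 0, 0],
    [0.088, 0.024, 0, 0, 0, 0, 0],
    [0.085, 0.031, 0, 0, 0, 0, 0],
    [0.083, 0.036, 0, 0, 0, 0, 0]
  ]
}}

```text
time: 28.6
ee_pos: [0.5659, 0.0136, 0.2126]
tcp_rot: [1.244, 2.881, -0.009]
force: [5.8, -13.6, -1.0]
grip_width: 0.301
grip_force: 50.0
```

```bash
python3 turn.py 4 2
```

```text
[-0.0615  0.0269  0.2126] w deg mod360 113.65929478573321 rad 1.9837289195058674 r 0.06709630231338723 Ftan -14.779478336158363 Frad -0.8090797890811572 -0.9734031110455172 0.3007031971956981
[0.025,0.057,0.002,-0.001,0.002,-0.001,0],
[0.04,0.021,-0,-0,-0,0,0],
[0.04,0.022,-0,-0,-0,0,0],
[0.039,0.023,-0,-0,-0,0,0],
```

{"name": "step_arm", "arguments": {
  "series": [
    [0.04, 0.022, 0, 0, 0, 0, 0],
    [0.04, 0.022, 0, 0, 0, 0, 0],
    [0, 0, 0, 0, 0, 0, 0]
  ]
}}

```text
time: 28.98
ee_pos: [0.5649, 0.0165, 0.2126]
tcp_rot: [1.246, 2.878, -0.012]
force: [5.8, -15.3, -1.2]
grip_width: 0.294
grip_force: 50.0
```

```bash
python3 turn.py 4 2;python3 k2.py|head -4
```

```text
[-0.0602  0.0297  0.2126] w deg mod360 116.25217083416413 rad 2.028983143647087 r 0.06712836441571868 Ftan -16.349541874271004 Frad -0.9779163542492677 -1.2268451078688614 0.2937871850494044
[0.022,0.059,0.002,-0.002,0.002,-0.001,0],
[0.039,0.022,-0,0,0,-0,0],
[0.039,0.024,-0,0,0,-0,0],
[0.038,0.024,-0,0,0,-0,0],
[-0.06020448  0.0296924   0.21261041]
wrist 1948
[-0.0602  0.0351  0.2341] [-0.0726  0.0209  0.1985] [-0.0488  0.0421  0.2389]
knob [-0.0603  0.0286  0.225 ]
```

{"name": "step_arm", "arguments": {
  "series": [
    [0.04, 0.023, 0, 0, 0, 0, 0],
    [0.04, 0.024, 0, 0, 0, 0, 0],
    [0.02, 0.012, 0, 0, 0, 0, 0],
    [0, 0, 0, 0, 0, 0, 0]
  ]
}}

```text
time: 29.82
ee_pos: [0.5638, 0.0202, 0.2126]
tcp_rot: [1.248, 2.876, -0.017]
force: [5.5, -20.9, -0.7]
grip_width: 0.297
grip_force: 50.0
```

```bash
python3 turn.py 1 2;python3 k2.py|head -4
```

```text
[-0.0585  0.0332  0.2126] w deg mod360 119.57980678620751 rad 2.08706134731798 r 0.0672679023572283 Ftan -21.64233275785645 Frad -0.3690362871484735 -0.7182602188469055 0.29702940681691675
[0.017,0.062,0.001,-0.002,0.003,-0.002,0],
[-0.05850081  0.03320582  0.2125777 ]
wrist 1940
[-0.0585  0.0382  0.2341] [-0.0708  0.0243  0.1983] [-0.0475  0.0453  0.2389]
knob [-0.0589  0.0318  0.2249]
```

{"name": "step_arm", "arguments": {
  "series": [
    [0, 0, 0, 0, 0, 0, 0.4],
    [0, 0, 0, 0, 0, 0, 0.65],
    [0, 0, 0, 0, 0, 0, 0.65],
    [0, 0, -0.3, 0, 0, 0, 0.65],
    [0, 0, -0.6, 0, 0, 0, 0.65],
    [0, 0, -0.8, 0, 0, 0, 0.65],
    [0, -0.8, -0.3, 0, 0, 0, 0.65],
    [0, -0.8, 0, 0, 0, 0, 0.65],
    [0, -0.8, 0, 0, 0, 0, 0.65],
    [0, 0, 0, 0, 0, 0, 0.65]
  ]
}}

```text
time: 31.42
ee_pos: [0.4747, -0.0564, 0.3149]
tcp_rot: [1.242, 2.882, -0.0]
force: [0.7, 0.6, 0.3]
grip_width: 0.649
grip_force: 0.0
```

```bash
python3 k2.py; python3 - <<'E'
from h import *
s=arm.sense();print(s["time"],s["force"],inpr(s["ee_pos"]))
for n in("top","scene"):
    c=camera(n)
    for o in("glue_bottle","polish_bar","thread_spool","stick","stick_handle","platen_face"):
        print(n,o,[(w_from(c,b["xyz"]).round(3),round(b["score"],2)) for b in boxes_of(o,n)[:2]])
# platen top and stick via wrist cloud
c,s=wrist();P=cloud(c);I=(P-O)@np.c_[ex,ey,[0,0,1]];ok=c["depth"]>0
for nm,a in(("platen front",(-.069,-.055,.02,.04)),("handle",(-.09,-.076,-.007,.007)),("mid -.074",(-.075,-.071,-.007,.007))):
    m=ok&(I[...,0]>a[0])&(I[...,0]<a[1])&(I[...,1]>a[2])&(I[...,1]<a[3])&(I[...,2]<.1)
    print(nm,m.sum(),np.percentile(I[m][:,2],[20,50,80]).round(4) if m.any() else "")
E
```

```text
[-0.17587486  0.03875062  0.31488937]
wrist 755
[-0.0636  0.0278  0.2343] [-0.072   0.0142  0.1986] [-0.05    0.0362  0.2392]
knob [-0.059   0.023   0.2251]
scene 116
[-0.0597  0.034   0.2269] [-0.0694  0.0245  0.1942] [-0.049   0.0407  0.2375]
knob [-0.0615  0.0255  0.2236]
knob_centre [(array([-0.059,  0.037,  0.224]), 0.52)]
crank_hinge [(array([-0.022,  0.008,  0.155]), 0.78)]
top 30
[-0.0549  0.0263  0.2367] [-0.0606  0.0146  0.2279] [-0.0491  0.0349  0.2417]
knob [-0.0634  0.0234  0.2278]
knob_centre []
crank_hinge [(array([0.011, 0.003, 0.161]), 0.82)]
31.775 [ 0.40598041  0.01973989 -0.60129774] [-0.1737026   0.03891983  0.31227721]
top glue_bottle [(array([0.466, 0.209, 0.064]), 0.44)]
top polish_bar [(array([ 0.766, -0.054,  0.029]), 0.7), (array([0.571, 0.02 , 0.239]), 0.4)]
top thread_spool [(array([0.466, 0.21 , 0.061]), 0.56)]
top stick [(array([0.463, 0.209, 0.065]), 0.57)]
top stick_handle []
top platen_face [(array([0.649, 0.05 , 0.043]), 0.77)]
scene glue_bottle [(array([0.461, 0.23 , 0.049]), 0.57)]
scene polish_bar [(array([ 0.759, -0.034,  0.023]), 0.52)]
scene thread_spool [(array([0.614, 0.28 , 0.029]), 0.58)]
scene stick [(array([ 0.561, -0.017,  0.031]), 0.52)]
scene stick_handle [(array([ 0.563, -0.019,  0.029]), 0.45)]
scene platen_face [(array([0.612, 0.054, 0.046]), 0.59)]
platen front 142 [0.0426 0.0435 0.0442]
handle 120 [0.0001 0.0312 0.032 ]
mid -.074 31 [0.0088 0.0314 0.0324]
```

The crank is latched and the platen is on the stick, but the wheel sprang back to about 8.23–8.25 on the abrupt release. I'll take the knob again, push on, and relax the hand before opening.

```bash
python3 - <<'E'
from h import *
A=pose(AZ+90,0)
p,r=plan(pr(-.0595,.024,.285),A,4,g=.6)
E
```

```text
[-0.075,0.575,0.138,-0,0,0,0.6],
[-0.075,0.575,0.138,-0,0,0,0.6],
[-0.075,0.575,0.138,-0,0,0,0.6],
[-0.075,0.575,0.137,-0,0,0.001,0.6],
```

{"name": "step_arm", "arguments": {
  "series": [
    [-0.075, 0.575, 0.138, 0, 0, 0, 0.6],
    [-0.075, 0.575, 0.138, 0, 0, 0, 0.6],
    [-0.075, 0.575, 0.138, 0, 0, 0, 0.6],
    [-0.075, 0.575, 0.137, 0, 0, 0, 0.6],
    [0, 0, 0, 0, 0, 0, 0.6]
  ]
}}

```text
time: 33.15
ee_pos: [0.5699, 0.0138, 0.2831]
tcp_rot: [-1.236, -2.885, 0.003]
force: [0.4, 0.3, -0.0]
grip_width: 0.605
grip_force: 0.0
```

```bash
python3 k2.py|head -4;python3 - <<'E'
from h import *
plan(pr(-.0595,.024,.2125),pose(AZ+90,0),4,g=.6)
E
```

```text
[-0.05848045  0.02433279  0.28311387]
wrist 945
[-0.0597  0.0284  0.2346] [-0.0709  0.0143  0.1986] [-0.0478  0.0367  0.2389]
knob [-0.0592  0.0233  0.2249]
[0.001,0.003,0.367,0,0,0,0.6],
[0.001,0.003,0.367,0,0,0,0.6],
[0.002,0.002,0.366,0,0,0,0.6],
[0.001,0.003,0.367,0,0,0,0.6],
```

{"name": "step_arm", "arguments": {
  "series": [
    [0, 0, 0.367, 0, 0, 0, 0.6],
    [0, 0, 0.367, 0, 0, 0, 0.6],
    [0, 0, 0.366, 0, 0, 0, 0.6],
    [0, 0, 0.34, 0, 0, 0, 0.6],
    [0, 0, 0, 0, 0, 0, 0.6],
    [0, 0, 0, 0, 0, 0, 0.2],
    [0, 0, 0, 0, 0, 0, 0],
    [0, 0, 0, 0, 0, 0, 0]
  ],
  "newtons": 55
}}

```text
time: 34.5
ee_pos: [0.5695, 0.0127, 0.2138]
tcp_rot: [1.24, 2.885, -0.001]
force: [-0.7, -1.4, 2.7]
grip_width: 0.302
grip_force: 53.4
```

```bash
python3 turn.py 1 2;python3 k2.py|sed -n 4p
```

```text
[-0.0595  0.0237  0.2138] w deg mod360 111.76098036008682 rad 1.9505970825402328 r 0.06404419519457513 Ftan -1.0611997054567477 Frad 1.2035188000916348 2.7005628279549727 0.30240418356640975
[0.049,-0,0.027,-0,0,0.001,0],
knob [-0.0591  0.0231  0.2249]
```

{"name": "step_arm", "arguments": {
  "series": [
    [0.04, 0.02, 0, 0, 0, 0, 0],
    [0.04, 0.02, 0, 0, 0, 0, 0],
    [0.04, 0.022, 0, 0, 0, 0, 0],
    [0.04, 0.022, 0, 0, 0, 0, 0]
  ]
}}

```text
time: 35.35
ee_pos: [0.5678, 0.0169, 0.2138]
tcp_rot: [1.245, 2.878, -0.011]
force: [2.3, -17.1, 4.4]
grip_width: 0.297
grip_force: 55.0
```

```bash
python3 turn.py 1 2;python3 k2.py|sed -n 4p
```

```text
[-0.0578  0.028   0.2138] w deg mod360 115.79159297866536 rad 2.0209445436068587 r 0.06423971872802223 Ftan -17.024534007244565 Frad 2.985834001874018 4.422634600968829 0.29723852071019735
[0.047,0.007,0.026,-0.001,0.003,-0.001,0],
knob [-0.058   0.0262  0.2249]
```

{"name": "step_arm", "arguments": {
  "series": [
    [0.04, 0.023, 0, 0, 0, 0, 0],
    [0.04, 0.023, 0, 0, 0, 0, 0],
    [0.02, 0.012, 0, 0, 0, 0, 0],
    [0, 0, 0, 0, 0, 0, 0]
  ]
}}

```text
time: 36.2
ee_pos: [0.5667, 0.0206, 0.2138]
tcp_rot: [1.247, 2.875, -0.015]
force: [3.3, -21.1, 4.0]
grip_width: 0.297
grip_force: 55.0
```

```bash
python3 turn.py 1 2;python3 k2.py|sed -n 4p
```

```text
[-0.0561  0.0315  0.2138] w deg mod360 119.2892379730917 rad 2.081989964825497 r 0.0642966116999211 Ftan -21.252678620917496 Frad 1.9654174230076427 4.031793307591586 0.29746371772190927
[0.046,0.011,0.025,-0.002,0.003,-0.002,0],
knob [-0.0564  0.0294  0.2248]
```

{"name": "step_arm", "arguments": {
  "series": [
    [-0.03, -0.016, 0, 0, 0, 0, 0],
    [-0.03, -0.016, 0, 0, 0, 0, 0],
    [0, 0, 0, 0, 0, 0, 0]
  ]
}}

```text
time: 36.92
ee_pos: [0.5671, 0.0199, 0.2138]
tcp_rot: [1.245, 2.88, -0.009]
force: [1.2, -13.5, 4.5]
grip_width: 0.298
grip_force: 55.0
```

```bash
python3 turn.py 1 2;python3 k2.py|sed -n 4p
```

```text
[-0.0563  0.0307  0.2138] w deg mod360 118.55544732178322 rad 2.0691829019398105 r 0.06412806517228477 Ftan -13.395576642690898 Frad 2.2855418374786325 4.453702891929662 0.2981776302226539
[0.048,0.007,0.025,-0.001,0.002,-0.001,0],
knob [-0.0564  0.0292  0.2248]
```

{"name": "step_arm", "arguments": {
  "series": [
    [-0.03, -0.016, 0, 0, 0, 0, 0],
    [-0.03, -0.016, 0, 0, 0, 0, 0],
    [-0.025, -0.014, 0, 0, 0, 0, 0],
    [0, 0, 0, 0, 0, 0, 0]
  ]
}}

```text
time: 37.78
ee_pos: [0.5681, 0.0168, 0.2138]
tcp_rot: [1.243, 2.882, -0.006]
force: [-0.2, -7.0, 5.1]
grip_width: 0.296
grip_force: 55.0
```

```bash
python3 turn.py 1 2;python3 k2.py|sed -n 4p
```

```text
[-0.0577  0.0278  0.2138] w deg mod360 115.70269104852656 rad 2.019392912214559 r 0.06402613830929943 Ftan -6.592938787406007 Frad 2.3548887233000926 5.086059074567242 0.29596125091856534
[0.049,0.003,0.026,-0.001,0.001,-0,0],
knob [-0.0575  0.0267  0.2248]
```

The spring-back is elastic and ends where the screw's friction holds it, so the residual clamp is real. Releasing gently.

{"name": "step_arm", "arguments": {
  "series": [
    [-0.025, -0.012, 0, 0, 0, 0, 0],
    [0, 0, 0, 0, 0, 0, 0.4],
    [0, 0, 0, 0, 0, 0, 0.65],
    [0, 0, 0, 0, 0, 0, 0.65],
    [0, 0, -0.3, 0, 0, 0, 0.65],
    [0, 0, -0.6, 0, 0, 0, 0.65],
    [0, 0, -0.8, 0, 0, 0, 0.65],
    [0, 0, -0.3, 0, 0, 0, 0.65],
    [0, 0, 0, 0, 0, 0, 0.65]
  ]
}}

```text
time: 39.25
ee_pos: [0.5686, 0.018, 0.3143]
tcp_rot: [1.239, 2.885, 0.001]
force: [0.6, -0.5, -0.9]
grip_width: 0.651
grip_force: 0.0
```

```bash
python3 k2.py|head -7; python3 - <<'E'
from h import *
print(arm.sense()["force"])
E
```

```text
[-0.05649853  0.0282976   0.31425071]
wrist 723
[-0.0594  0.0281  0.2346] [-0.0704  0.0141  0.1993] [-0.0476  0.0367  0.2388]
knob [-0.0592  0.0233  0.2249]
scene 119
[-0.0597  0.0337  0.2262] [-0.0695  0.0223  0.1943] [-0.0495  0.0409  0.2376]
knob [-0.0616  0.025   0.2233]
[-0.56919174  0.08814367  0.74721416]
```

{"name": "step_arm", "arguments": {
  "series": [
    [0, -0.8, -0.3, 0, 0, 0, 0.65],
    [0, -0.8, 0, 0, 0, 0, 0.65],
    [0, -0.8, 0, 0, 0, 0, 0.65],
    [0, 0, 0, 0, 0, 0, 0.65]
  ]
}}

```text
time: 40.1
ee_pos: [0.48, -0.0659, 0.3287]
tcp_rot: [1.243, 2.883, -0.001]
force: [-0.1, 0.9, 0.4]
grip_width: 0.651
grip_force: 0.0
```

```bash
python3 - <<'E'
from h import *
c,s=wrist();P=cloud(c);C=c["color"].astype(int);I=(P-O)@np.c_[ex,ey,[0,0,1]]
m=(c["depth"]>0)&(I[...,0]>-.12)&(I[...,0]<-.073)&(np.abs(I[...,1])<.03)&(I[...,2]>.025)&(I[...,2]<.04)
J=I[m];print("handle",len(J),J.min(0).round(4),J.max(0).round(4),np.median(J,0).round(4),"red px",((C[...,0]>2.1*C[...,1])&m).sum())
print(s["time"],arm.hand_in())
E
```

```text
handle 167 [-0.0921 -0.0093  0.0263] [-0.073   0.0097  0.0345] [-0.083   0.0006  0.0317] red px 0
the job is handed in; nothing more can be done
40.1 None
```

The job is handed in at 40.1 s: the stick is centred with only bare handle showing (end about 92 mm out), the crank is latched up, and the wheel was pushed to about 21 N and settled at about 8.23 rad with the platen on the stick; the bottle, bar and spool measured in place.

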